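# Press a freshly glued microscope slide

## Task

The section on the microscope slide has just been glued and must be pressed while it sets: build the press stack on the dark steel press plate, one piece at a time from the bottom up: first the aluminium slide carrier (slide side up, centred on the plate and square with it), then the cork pad (centred on the carrier, long side along the carrier's), then the steel disc, then the larger of the two brass weights, each centred on the piece below. Lower every piece gently until it rests, never let it drop, and leave the small weight, the glass dish and the two bottles where they are.

Things in the scene. Friction and masses are not known exactly. Their poses are not given: they have to be found in the camera images.
- press_plate: The target: a dark steel plate lying on the bench, fixed, 112 mm (its x) by 82 mm (its y), 8 mm thick, flat on top. Origin: centre of its underside; z up.
- slide_carrier: Aluminium block 90 mm (its x) by 50 mm (its y), 12 mm high, with a glass microscope slide set flush in its top, a white label at the slide's -x end and a small round section near the middle. 0.15 kg. It lies flat, loose, slide up; take it across its 50 mm sides. Origin: centre of its underside; z up.
- cork_pad: Plain cork block 60 mm (its x) by 40 mm (its y), 14 mm high, 25 g, loose, flat. Origin: centre of its underside; z up.
- steel_disc: Plain grey steel disc, diameter 50 mm, 14 mm high, 0.21 kg, loose, flat. Origin: centre of its underside; z up.
- weight: The larger brass knob weight, 0.5 kg: round body of diameter 42 mm and 36 mm height, above it a neck of diameter 12 mm and a knob of diameter 24 mm, from 42 to 54 mm above the underside (54 mm overall). Loose, upright. It can be taken by the body. Origin: centre of its underside; z up.
- small_weight: The smaller brass knob weight, 0.1 kg: body diameter 22 mm, 37 mm high overall. A bystander, not to be used or moved. Origin: centre of its underside; z up.
- petri_dish: Closed flat glass dish with a scrap of paper on its lid, diameter 76 mm, 16 mm high. A bystander, leave it in place. Origin: centre of its underside; z up.
- amber_bottle: Brown glass dropper bottle with a red rubber bulb, diameter 46 mm, 116 mm high. A bystander, leave it in place. Origin: centre of its underside; z up.
- white_bottle: White plastic dropper bottle, diameter 32 mm, 77 mm high. A bystander, leave it in place. Origin: centre of its underside; z up.

How it is judged:
By the outcome, as a careful person would: the job done as asked, in the order asked, and still so for the second after the job is handed in, with the robot touching nothing.
It also fails if it takes over 106 s, if anything falls off the work surface, if the arm or the gripper's body presses on something with over 40 N, if the wrist force passes 120 N, or if a joint passes its speed limit or range.

## Robot

A 6-joint arm with a two-finger parallel gripper is mounted at the origin on the work surface. World frame = base frame: x ahead of the robot, y to its left, z up, the work surface at z = 0. Lengths are in m, angles in degrees, forces in N, time in s.
With the tool pointing down it reaches from about 0.325 to 0.775 m from the base axis. Payload 5.5 kg.
Tool frame: the origin (TCP) lies at the very end of the fingers, on their centre line; the grasp point (between the pads) lies 19 mm behind it; z points along the fingers, y is the line along which they close (so a half turn about z gives the same grasp; the last joint's range is limited). The gripper opens to 85 mm and grips with 20 to 120 N. Pads are 22 mm wide; open, the fingers measure 114 mm over their backs; the gripper's body (76 mm by 85 mm) begins 54 mm behind the grasp point. The pads swing forward as they close: fully open they stand 13 mm farther back than shut.
Start: joints at [-74.811, 5.22, 70.514, -0, 104.267, -3.249], TCP at [0.19, -0.569, 0.231] pointing down, gripper open.
Joint ranges: [-164.24, 164.24], [-49.07, 125.15], [9.68, 141.18], [-86.29, 266.29], [3.28, 154.24], [-151.56, 151.56]. Speed limits (degrees/s): [147.25, 147.25, 172.46, 180, 180, 180].

## Interface

Orientations are given as a 3x3 rotation matrix whose columns are the frame's x, y, z axes.
In Python, from workcell import telemetry, optics, robot gives the robot as it stands.
- The arm moves only by the tool drive_tool, never from a script. Its argument "moves" is a list of rows, each an object of numbers: "x", "y", "z": the shift along the world's x, y, z in m; "wx", "wy", "wz": the turn, a rotation vector about the world's x, y, z in rad; "fingers": the finger opening in m, from 0 to 0.0854. In form: [{"x": .., "y": .., "z": .., "wx": .., "wy": .., "wz": .., "fingers": ..}, ...]. A call has 1 to 12 rows; each row is the pose to reach, as a shift and turn from the pose commanded when the call began; what a row does not reach only later rows make up. A row lasts 1/12 s, in which the tool goes at most 41.7 mm and 7.16 degrees, less where a joint would pass 70% of its speed; a pose out of reach is approached as far as the arm can. A call with a gripper value outside its range is refused whole. The fingers move at their own pace and stop on an object; the grip force is fixed at half the most. Time passes only in rows, so rows that repeat a pose let the fingers close. It gives the time, the measured TCP pose, the force, the opening and the grip force at its end, in the units of the state.
- telemetry.sense(): the state, without advancing time (a new reading comes with each control period).
- optics.read_camera(name): name is "scene" or "top" or "wrist"; returns a dict with "color" (420x560x3 uint8, red, green, blue), "vfov" (degrees; the focal length in pixels is half the picture's height over the tangent of half this angle, whatever the lens; pixels are square), "cx", "cy" (the principal point, pixels), "dist" ([k1, k2, p1, p2, k3] as OpenCV has them; the pictures are not rectified), "T" (4x4, takes a point from camera to world coordinates). Camera axes: x right, y up, looking along -z (the intrinsics and any distortion apply to the point x, -y, -z); pixel columns grow to the right and rows downward; lengths in m; the calibration is good to about 2 mm. A picture is of the moment at which its call begins. There is no depth.
- robot.job_done(): hands the job in; it is judged then, once.
The state is a dict: "clock": time; "joint_positions": joint angles; "dq": joint speeds; "joint_torque": joint torques, N m; "tcp_pos": TCP position; "tcp_rot": TCP orientation; "wrist_force": force on the tool from outside, world axes, zero at the start; "torque": the same for the moment, N m; "opening": opening from 0.0 (shut) to 1.0 (fully open); "gripper_force": force on a finger pad.
Only numpy, scipy, OpenCV 4.12 (cv2) and the standard library are available. Lean on these libraries where they do the work, as an engineer would, in place of code of your own. Each camera call takes 0.05 s, during which the arm holds its last target. There are 200 camera calls.

## Working session

There is one attempt and no reset: what is moved stays moved. The work goes in short steps, Python scripts to look and compute and a tool call to move; the robot and the scene stay as the last step left them, time stands still between calls to the robot, and variables do not carry over. Pictures are saved under pics/ and viewed, at most 14 in all, crops included, and the job is handed in when it is done.

Besides the shell and the picture viewer there is one more tool, called after "Call:" in YAML: its name, and indented under it one key for each argument. drive_tool: Moves the arm, as the interface text tells. Its arguments: {"type":"object","properties":{"moves":{"type":"array","items":{"type":"object","properties":{"x":{"type":"number"},"y":{"type":"number"},"z":{"type":"number"},"wx":{"type":"number"},"wy":{"type":"number"},"wz":{"type":"number"},"fingers":{"type":"number"}}}}},"required":["moves"]}

```bash
ls; mkdir -p pics
cat > h.py <<'E'
import numpy as np, cv2, json
from workcell import telemetry, optics, robot
def shot(cam,name):
    d=optics.read_camera(cam); cv2.imwrite(f'pics/{name}.png',d['color'][:,:,::-1])
    np.savez(f'pics/{name}.npz',**{k:np.array(v) for k,v in d.items()}); return d
def load(name): return dict(np.load(f'pics/{name}.npz'))
def K(d):
    h=d['color'].shape[0]; f=h/2/np.tan(np.radians(d['vfov'])/2)
    return np.array([[f,0,d['cx']],[0,f,d['cy']],[0,0,1]],float)
def px2w(d,uv,z):
    """pixels -> world at height z"""
    uv=np.array(uv,float).reshape(-1,1,2)
    n=cv2.undistortPoints(uv,K(d),np.array(d['dist'],float)).reshape(-1,2)
    r=np.c_[n[:,0],-n[:,1],-np.ones(len(n))]@d['T'][:3,:3].T; o=d['T'][:3,3]
    return o+r*((z-o[2])/r[:,2])[:,None]
def w2px(d,P):
    c=(np.atleast_2d(P)-d['T'][:3,3])@d['T'][:3,:3]
    return cv2.projectPoints(c*[1,-1,-1],np.zeros(3),np.zeros(3),K(d),np.array(d['dist'],float))[0].reshape(-1,2)
E
python3 -c "
from h import *
for c in ['top','scene']:
    d=shot(c,c+'0');print(c,d['vfov'],d['T'].round(3).tolist(),d['dist'])
s=telemetry.sense();print(s)"
```

```text
pics
top 49.66435056529643 [[0.022, 0.997, -0.079, 0.464], [-0.999, 0.024, 0.03, 0.009], [0.032, 0.078, 0.996, 1.104], [0.0, 0.0, 0.0, 1.0]] [-0.15298952  0.          0.          0.          0.        ]
scene 55.643488550956725 [[-0.763, -0.363, 0.535, 1.083], [0.646, -0.408, 0.645, 0.62], [-0.016, 0.838, 0.546, 0.551], [0.0, 0.0, 0.0, 1.0]] [0.0349864 0.        0.        0.        0.       ]
{'clock': 0.1, 'joint_positions': array([-7.48121064e+01,  5.25876177e+00,  7.05759909e+01,  3.69018914e-04,
        1.04267736e+02, -3.24870005e+00]), 'dq': array([ 0.06811739, -0.06470363, -0.20661148, -0.02264445, -0.06173458,
       -0.01453193]), 'joint_torque': array([ 3.03636014e-03, -4.60214174e+01, -4.19220507e+01, -1.09119876e-04,
        1.06126891e-02, -2.01816232e-05]), 'tcp_pos': array([ 0.18968403, -0.56895029,  0.23025433]), 'tcp_rot': array([[ 9.48673744e-01,  3.16256089e-01, -4.62606203e-04],
       [ 3.16256409e-01, -9.48672176e-01,  1.72792222e-03],
       [ 1.07604289e-04, -1.78553662e-03, -9.99998400e-01]]), 'wrist_force': array([ 0.00938586, -0.03433485,  0.12878938]), 'torque': array([ 0.01672476, -0.05141128, -0.04569197]), 'gripper_force': 0.0, 'opening': 1.001781710145174}
```

View pics/top0.png

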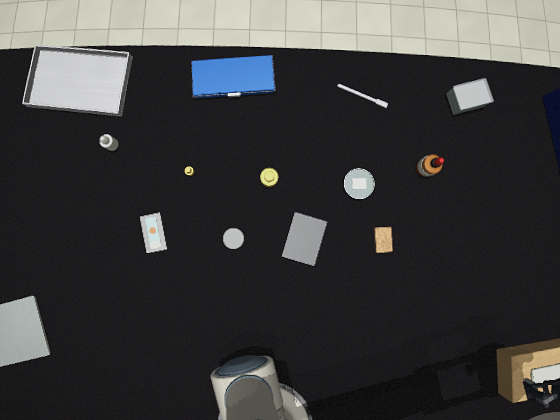

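View pics/scene0.png

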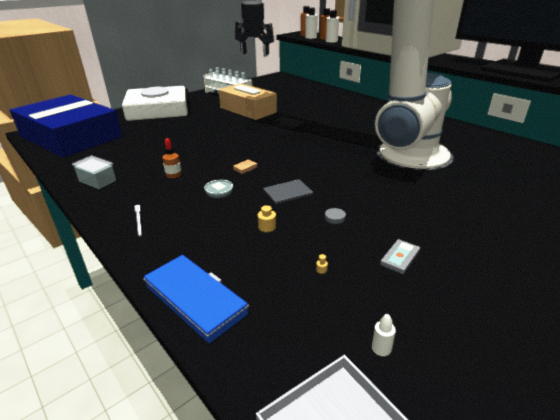

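The top picture shows the plate near (305,239), carrier (153,232) with its label, cork (384,239), disc (233,238), large weight (269,177) and small weight (189,170). The dish is at (359,183) and the bottles at (431,165) and (108,142). The scene picture shows the same pieces. Next I segment the top picture to measure them.

```bash
cat >> h.py <<'E'
def seg(d,uv,z,r=40,bg=None):
    """blob around pixel uv brighter than the bench; world minAreaRect: centre, size, angle of long side"""
    im=cv2.GaussianBlur(d['color'],(3,3),0).max(2).astype(np.uint8)
    u,v=map(int,uv); y0,x0=max(v-r,0),max(u-r,0)
    c=im[y0:v+r,x0:u+r]; t,m=cv2.threshold(c,bg or 0,255,cv2.THRESH_BINARY+(0 if bg else cv2.THRESH_OTSU))
    cs=cv2.findContours(m,cv2.RETR_EXTERNAL,cv2.CHAIN_APPROX_NONE)[0]
    cs=max(cs,key=cv2.contourArea).reshape(-1,2)+[x0,y0]
    w=px2w(d,cs,z)[:,:2]
    (cx,cy),(a,b),ang=cv2.minAreaRect((w*1000).astype(np.float32))
    if a<b: a,b,ang=b,a,ang+90
    return np.array([cx,cy]).round(1),round(a,1),round(b,1),round((ang+90)%180-90,1),t
E
python3 -c "
from h import *
d=load('top0')
for n,p,z in [('plate',(305,239),.008),('carrier',(153,232),.012),('cork',(384,239),.014),('disc',(233,238),.014),('weight',(269,177),.04),('small',(189,170),.03),('dish',(359,183),.016),('amber',(431,165),.05),('white',(108,142),.05)]:
    print(n,seg(d,p,z,28 if n!='plate' else 40, 60))
d=shot('wrist','w0');print(d['vfov'],d['T'].round(3).tolist(),d['dist'])
"
```

```text
plate (array([462.3, -85.2]), 114.6, 84.8, -15.4, 60.0)
carrier (array([467.8, 280.5]), 93.4, 54.3, 12.9, 60.0)
cork (array([ 464.5, -277.6]), 63.4, 45.0, 0.7, 60.0)
disc (array([458.4,  87.3]), 50.3, 50.2, -88.6, 60.0)
weight (array([606.6,   3.5]), 45.3, 42.6, 1.5, 60.0)
small (array([617.8, 195.1]), 24.2, 21.7, -88.7, 60.0)
dish (array([ 599.8, -216.5]), 77.7, 76.0, -44.0, 60.0)
amber (array([ 645.7, -385.8]), 69.6, 51.4, -88.2, 60.0)
white (array([680.8, 390.3]), 49.9, 34.2, 65.3, 60.0)
61.07192219673362 [[0.316, 0.899, 0.303, 0.268], [-0.949, 0.3, 0.099, -0.543], [-0.002, -0.319, 0.948, 0.373], [0.0, 0.0, 0.0, 1.0]] [-0.05329624  0.          0.          0.          0.        ]
```

View pics/w0.png

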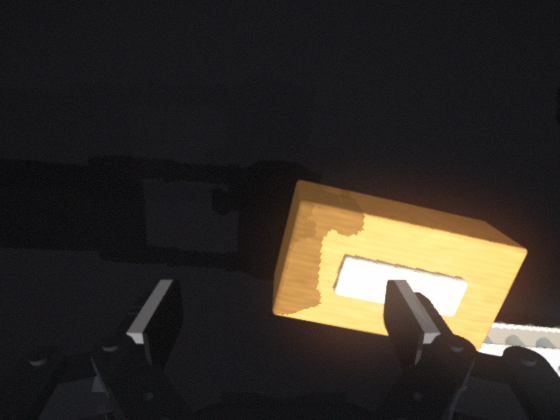

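The wrist picture shows a wooden box below the tool and the fingertips at the bottom of the frame, around (150,310) and (410,310). The measured sizes agree with the given ones to about 3 mm. I'll move over the plate, look with the wrist camera, then go on to the carrier.

Call:
drive_tool:
  moves:
    - {"x": 0.272, "y": 0.484, "z": 0.04, "wz": -0.095}
    - {"x": 0.272, "y": 0.484, "z": 0.04, "wz": -0.095}
    - {"x": 0.272, "y": 0.484, "z": 0.04, "wz": -0.095}
    - {"x": 0.272, "y": 0.484, "z": 0.04, "wz": -0.095}
    - {"x": 0.272, "y": 0.484, "z": 0.04, "wz": -0.095}
    - {"x": 0.272, "y": 0.484, "z": 0.04, "wz": -0.095}
    - {"x": 0.272, "y": 0.484, "z": 0.04, "wz": -0.095}
    - {"x": 0.272, "y": 0.484, "z": 0.04, "wz": -0.095}
    - {"x": 0.272, "y": 0.484, "z": 0.04, "wz": -0.095}
    - {"x": 0.272, "y": 0.484, "z": 0.04, "wz": -0.095}
    - {"x": 0.272, "y": 0.484, "z": 0.04, "wz": -0.095}
    - {"x": 0.272, "y": 0.484, "z": 0.04, "wz": -0.095}

```text
invalid input
```

Call:
drive_tool:
  moves:
    - {"x": 0.02, "y": 0.067}
    - {"x": 0.02, "y": 0.067}
    - {"x": 0.02, "y": 0.067}
    - {"x": 0.02, "y": 0.067}
    - {"x": 0.02, "y": 0.067}

```text
invalid input
```

```bash
python3 -c "
from h import *
d=shot('wrist','w1');s=telemetry.sense();print(s['clock'],s['tcp_pos'],s['tcp_rot'])
print(w2px(d,[.462,-.085,.008])); p=w2px(d,[.462,-.085,.008])[0]
print(seg(d,p,.008,170,60))
"
```

```text
0.2 [ 0.18970745 -0.56904178  0.23056062] [[ 9.48661045e-01  3.16294327e-01 -3.46144502e-04]
 [ 3.16294511e-01 -9.48660274e-01  1.21066640e-03]
 [ 5.45533765e-05 -1.25799566e-03 -9.99999207e-01]]
[[-104.92811079 -234.10842106]]Traceback (most recent call last):
  File "<string>", line 5, in <module>
    print(seg(d,p,.008,170,60))
          ~~~^^^^^^^^^^^^^^^^^
  File "h.py", line 25, in seg
    cs=max(cs,key=cv2.contourArea).reshape(-1,2)+[x0,y0]
       ~~~^^^^^^^^^^^^^^^^^^^^^^^^
ValueError: max() iterable argument is empty
```

View pics/w1.png

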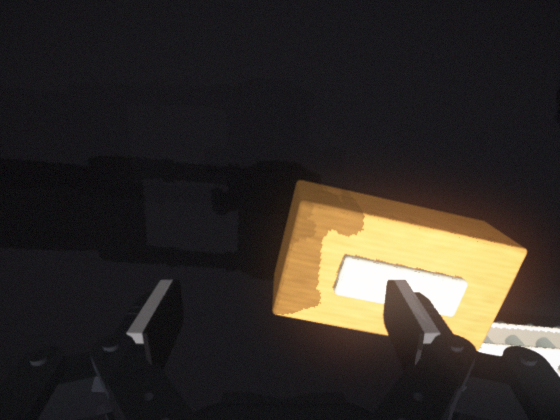

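The picture matches the last one because both moves were refused. Rows probably need every key.

Call:
drive_tool:
  moves:
    - {"x": 0.272, "y": 0.484, "z": 0.04, "wx": 0, "wy": 0, "wz": -0.095, "fingers": 0.085}
    - {"x": 0.272, "y": 0.484, "z": 0.04, "wx": 0, "wy": 0, "wz": -0.095, "fingers": 0.085}
    - {"x": 0.272, "y": 0.484, "z": 0.04, "wx": 0, "wy": 0, "wz": -0.095, "fingers": 0.085}
    - {"x": 0.272, "y": 0.484, "z": 0.04, "wx": 0, "wy": 0, "wz": -0.095, "fingers": 0.085}
    - {"x": 0.272, "y": 0.484, "z": 0.04, "wx": 0, "wy": 0, "wz": -0.095, "fingers": 0.085}
    - {"x": 0.272, "y": 0.484, "z": 0.04, "wx": 0, "wy": 0, "wz": -0.095, "fingers": 0.085}
    - {"x": 0.272, "y": 0.484, "z": 0.04, "wx": 0, "wy": 0, "wz": -0.095, "fingers": 0.085}
    - {"x": 0.272, "y": 0.484, "z": 0.04, "wx": 0, "wy": 0, "wz": -0.095, "fingers": 0.085}
    - {"x": 0.272, "y": 0.484, "z": 0.04, "wx": 0, "wy": 0, "wz": -0.095, "fingers": 0.085}
    - {"x": 0.272, "y": 0.484, "z": 0.04, "wx": 0, "wy": 0, "wz": -0.095, "fingers": 0.085}
    - {"x": 0.272, "y": 0.484, "z": 0.04, "wx": 0, "wy": 0, "wz": -0.095, "fingers": 0.085}
    - {"x": 0.272, "y": 0.484, "z": 0.04, "wx": 0, "wy": 0, "wz": -0.095, "fingers": 0.085}

```text
clock: 1.2
tcp_pos: [0.4345, -0.1324, 0.2674]
tcp_rot: [[0.974, 0.225, 0.001], [0.225, -0.974, -0.0], [0.0, 0.0, -1.0]]
wrist_force: [1.0, -0.5, -0.0]
opening: 0.999
gripper_force: 0.0
```

Call:
drive_tool:
  moves:
    - {"x": 0.02, "y": 0.03, "z": 0, "wx": 0, "wy": 0, "wz": 0, "fingers": 0.085}
    - {"x": 0.02, "y": 0.03, "z": 0, "wx": 0, "wy": 0, "wz": 0, "fingers": 0.085}
    - {"x": 0.02, "y": 0.03, "z": 0, "wx": 0, "wy": 0, "wz": 0, "fingers": 0.085}
    - {"x": 0.02, "y": 0.03, "z": 0, "wx": 0, "wy": 0, "wz": 0, "fingers": 0.085}

```text
clock: 1.53
tcp_pos: [0.4539, -0.1045, 0.267]
tcp_rot: [[0.974, 0.226, -0.001], [0.226, -0.974, -0.0], [-0.001, 0.0, -1.0]]
wrist_force: [-0.1, -0.3, 0.2]
opening: 0.996
gripper_force: 0.0
```

```bash
python3 -c "
from h import *
d=shot('wrist','w2');s=telemetry.sense();print(s['clock'],s['tcp_pos'],s['tcp_rot'])
p=w2px(d,[.462,-.085,.008])[0];print(p)
for t in (50,70,90): print(seg(d,p,.008,170,t))
"
```

```text
1.5833 [ 0.45375176 -0.10507801  0.26709043] [[ 9.74560589e-01  2.24123789e-01 -4.30671370e-04]
 [ 2.24123653e-01 -9.74560655e-01 -3.43518214e-04]
 [-4.96705976e-04  2.38255673e-04 -9.99999848e-01]]
[267.96924627 156.69053059]
(array([430.9, -99.8]), 434.1, 389.8, -76.9, 50.0)
(array([ 512.9, -226.1]), 281.3, 83.3, 20.3, 70.0)
(array([463.7, -85. ]), 113.7, 84.0, -15.4, 90.0)
```

View pics/w2.png

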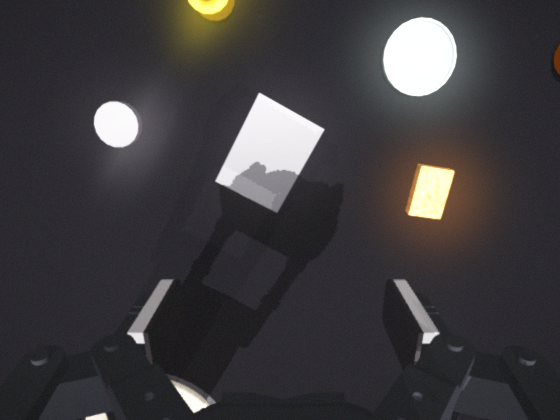

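The wrist picture shows the plate at about (270,155), disc (117,124), cork (431,192), weight (210,5) and dish (420,57). The plate measures centre (463.7, -85.0) at -15.4°, which agrees with the top camera. Next, the carrier.

Call:
drive_tool:
  moves:
    - {"x": 0.014, "y": 0.386, "z": -0.02, "wx": 0, "wy": 0, "wz": 0, "fingers": 0.085}
    - {"x": 0.014, "y": 0.386, "z": -0.02, "wx": 0, "wy": 0, "wz": 0, "fingers": 0.085}
    - {"x": 0.014, "y": 0.386, "z": -0.02, "wx": 0, "wy": 0, "wz": 0, "fingers": 0.085}
    - {"x": 0.014, "y": 0.386, "z": -0.02, "wx": 0, "wy": 0, "wz": 0, "fingers": 0.085}
    - {"x": 0.014, "y": 0.386, "z": -0.02, "wx": 0, "wy": 0, "wz": 0, "fingers": 0.085}
    - {"x": 0.014, "y": 0.386, "z": -0.02, "wx": 0, "wy": 0, "wz": 0, "fingers": 0.085}
    - {"x": 0.014, "y": 0.386, "z": -0.02, "wx": 0, "wy": 0, "wz": 0, "fingers": 0.085}
    - {"x": 0.014, "y": 0.386, "z": -0.02, "wx": 0, "wy": 0, "wz": 0, "fingers": 0.085}
    - {"x": 0.014, "y": 0.386, "z": -0.02, "wx": 0, "wy": 0, "wz": 0, "fingers": 0.085}
    - {"x": 0.014, "y": 0.386, "z": -0.02, "wx": 0, "wy": 0, "wz": 0, "fingers": 0.085}
    - {"x": 0.014, "y": 0.386, "z": -0.02, "wx": 0, "wy": 0, "wz": 0, "fingers": 0.085}
    - {"x": 0.014, "y": 0.386, "z": -0.02, "wx": 0, "wy": 0, "wz": 0, "fingers": 0.085}

```text
clock: 2.58
tcp_pos: [0.4685, 0.2804, 0.2469]
tcp_rot: [[0.975, 0.224, -0.001], [0.224, -0.975, -0.001], [-0.001, 0.001, -1.0]]
wrist_force: [0.5, -0.4, 0.1]
opening: 0.997
gripper_force: 0.0
```

```bash
python3 -c "
from h import *
d=load('w2')
for n,q in [('disc',(117,124)),('cork',(431,192))]:
    for t in (110,150,200): print(n,seg(d,q,.014,50,t))
d=shot('wrist','w3');s=telemetry.sense();print(s['clock'],s['tcp_pos'],s['tcp_rot'])
p=w2px(d,[.468,.2805,.012])[0];print(p)
for t in (70,90,120): print(seg(d,p,.012,110,t))
"
```

```text
disc (array([461.3,  85.1]), 52.5, 50.6, -36.3, 110.0)
disc (array([461.1,  85.7]), 50.3, 49.2, 6.1, 150.0)
disc (array([461.4,  85.9]), 48.2, 47.6, -36.4, 200.0)
cork (array([ 465.2, -278.7]), 65.6, 54.4, 5.4, 110.0)
cork (array([ 465.1, -276.4]), 63.0, 46.3, 4.6, 150.0)
cork (array([ 465.3, -277.5]), 61.1, 41.9, 4.8, 200.0)
2.6333 [0.46862496 0.27981916 0.24728086] [[ 9.74811093e-01  2.23032133e-01  2.13246184e-05]
 [ 2.23032073e-01 -9.74810752e-01 -8.31936790e-04]
 [-1.64761170e-04  8.15737285e-04 -9.99999654e-01]]
[282.7562241  172.26012819]
(array([457.2, 279.9]), 263.7, 245.2, -77.1, 70.0)
(array([486.3, 279.2]), 128.2, 126.2, 52.5, 90.0)
(array([472.4, 276.8]), 95.1, 70.9, 12.9, 120.0)
```

View pics/w3.png

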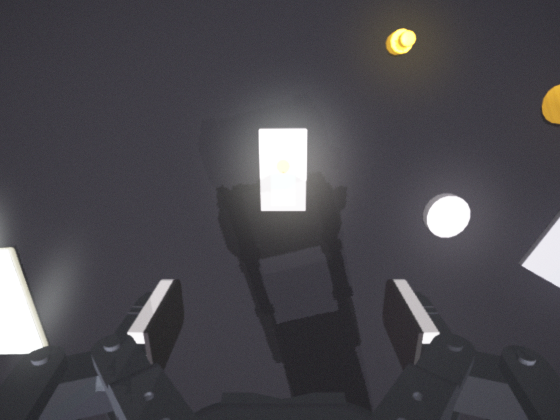

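The wrist picture shows the carrier upright, with corners near (259,128), (307,129), (306,211) and (260,211). It is square with and centred between the fingers.

```bash
python3 -c "
from h import *
d=load('w3')
w=px2w(d,[(259,128),(307,128.5),(306,211),(260,211)],.012);print(w.round(4),w.mean(0))
for t in (150,175,200): print(seg(d,(283,172),.012,60,t))
"
```

```text
[[0.5082 0.315  0.012 ]
 [0.5189 0.2663 0.012 ]
 [0.4308 0.2453 0.012 ]
 [0.4193 0.2955 0.012 ]] [0.46930818 0.28052587 0.012     ]
(array([469.6, 281. ]), 92.4, 52.5, 14.1, 150.0)
(array([469.9, 281. ]), 89.9, 52.0, 12.9, 175.0)
(array([469.6, 281. ]), 90.2, 50.4, 14.0, 200.0)
```

Call:
drive_tool:
  moves:
    - {"x": 0.001, "y": 0.001, "z": -0.04, "wx": 0, "wy": 0, "wz": 0, "fingers": 0.085}
    - {"x": 0.001, "y": 0.001, "z": -0.08, "wx": 0, "wy": 0, "wz": 0, "fingers": 0.085}
    - {"x": 0.001, "y": 0.001, "z": -0.12, "wx": 0, "wy": 0, "wz": 0, "fingers": 0.085}
    - {"x": 0.001, "y": 0.001, "z": -0.16, "wx": 0, "wy": 0, "wz": 0, "fingers": 0.085}
    - {"x": 0.001, "y": 0.001, "z": -0.19, "wx": 0, "wy": 0, "wz": 0, "fingers": 0.085}
    - {"x": 0.001, "y": 0.001, "z": -0.21, "wx": 0, "wy": 0, "wz": 0, "fingers": 0.085}
    - {"x": 0.001, "y": 0.001, "z": -0.215, "wx": 0, "wy": 0, "wz": 0, "fingers": 0.085}
    - {"x": 0.001, "y": 0.001, "z": -0.215, "wx": 0, "wy": 0, "wz": 0, "fingers": 0.085}
    - {"x": 0.001, "y": 0.001, "z": -0.215, "wx": 0, "wy": 0, "wz": 0, "fingers": 0.085}

```text
clock: 3.38
tcp_pos: [0.4703, 0.2817, 0.034]
tcp_rot: [[0.975, 0.223, 0.002], [0.223, -0.975, 0.001], [0.002, -0.0, -1.0]]
wrist_force: [0.3, 0.6, 0.6]
opening: 0.996
gripper_force: 0.0
```

Call:
drive_tool:
  moves:
    - {"x": 0, "y": -0.001, "z": -0.015, "wx": 0, "wy": 0, "wz": 0, "fingers": 0.085}
    - {"x": 0, "y": -0.001, "z": -0.027, "wx": 0, "wy": 0, "wz": 0, "fingers": 0.085}
    - {"x": 0, "y": -0.001, "z": -0.031, "wx": 0, "wy": 0, "wz": 0, "fingers": 0.085}
    - {"x": 0, "y": -0.001, "z": -0.031, "wx": 0, "wy": 0, "wz": 0, "fingers": 0.085}
    - {"x": 0, "y": -0.001, "z": -0.031, "wx": 0, "wy": 0, "wz": 0, "fingers": 0.06}
    - {"x": 0, "y": -0.001, "z": -0.031, "wx": 0, "wy": 0, "wz": 0, "fingers": 0.06}

```text
clock: 3.88
tcp_pos: [0.4696, 0.2818, 0.0022]
tcp_rot: [[0.974, 0.225, 0.001], [0.225, -0.974, 0.001], [0.001, -0.0, -1.0]]
wrist_force: [0.4, -0.2, -1.0]
opening: 0.747
gripper_force: 0.0
```

```bash
python3 -c "
from h import *
d=shot('wrist','w4');s=telemetry.sense();print(s['clock'],s['tcp_pos'],s['opening'],s['wrist_force'])
"
```

```text
3.9333 [0.4695822  0.28186605 0.00217196] 0.7021901807922778 [-0.8711295  -0.48425118 -0.19262498]
```

View pics/w4.png

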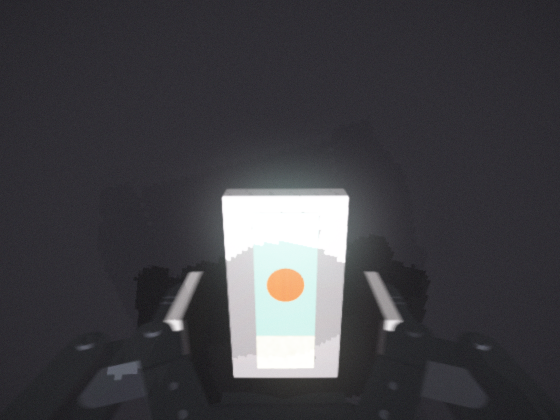

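The carrier sits straight between the pads. Its top face spans rows ~195 to ~377 and columns ~225 to ~346, with the label at the near end. Closing now.

Call:
drive_tool:
  moves:
    - {"x": 0, "y": 0, "z": 0, "wx": 0, "wy": 0, "wz": 0, "fingers": 0.03}
    - {"x": 0, "y": 0, "z": 0, "wx": 0, "wy": 0, "wz": 0, "fingers": 0.03}
    - {"x": 0, "y": 0, "z": 0, "wx": 0, "wy": 0, "wz": 0, "fingers": 0.03}
    - {"x": 0, "y": 0, "z": 0, "wx": 0, "wy": 0, "wz": 0, "fingers": 0.03}
    - {"x": 0, "y": 0, "z": 0, "wx": 0, "wy": 0, "wz": 0, "fingers": 0.03}
    - {"x": 0, "y": 0, "z": 0, "wx": 0, "wy": 0, "wz": 0, "fingers": 0.03}
    - {"x": 0, "y": 0, "z": 0, "wx": 0, "wy": 0, "wz": 0, "fingers": 0.03}

```text
clock: 4.52
tcp_pos: [0.4698, 0.282, 0.0025]
tcp_rot: [[0.974, 0.225, 0.002], [0.225, -0.974, 0.001], [0.002, -0.001, -1.0]]
wrist_force: [-0.3, -0.1, 4.2]
opening: 0.562
gripper_force: 62.6
```

```bash
python3 -c "
from h import *
d=load('w4')
w=px2w(d,[(224,196),(347,196),(338,377),(234,377)],.012);print(w.round(4),w.mean(0))
print(seg(d,(285,290),.012,100,160))
d=shot('wrist','w5');s=telemetry.sense();print(s)
w=px2w(d,[(224,196),(347,196),(338,377),(234,377)],.012);print(w.round(4),w.mean(0))
for t in (110,160):print(seg(d,(285,290),.012,100,t))
"
```

```text
[[0.5074 0.3142 0.012 ]
 [0.5181 0.2678 0.012 ]
 [0.4317 0.2467 0.012 ]
 [0.4207 0.2946 0.012 ]] [0.46949439 0.28080978 0.012     ]
(array([470.6, 281.4]), 91.2, 49.8, 13.0, 160.0)
{'clock': 4.5667, 'joint_positions': array([2.74161457e+01, 1.66283374e+00, 9.76959534e+01, 4.13732886e-03,
       8.05202917e+01, 1.04411148e+02]), 'dq': array([ 0.04395167,  0.0237352 ,  0.05891053, -0.0827451 , -0.03820952,
       -0.06829296]), 'joint_torque': array([-1.81194702e-01, -3.78849792e+01, -3.68857348e+01, -5.10969444e-02,
       -2.32506841e-01,  5.92419688e-03]), 'tcp_pos': array([0.4697552 , 0.28199512, 0.00251246]), 'tcp_rot': array([[ 9.74351234e-01,  2.25025075e-01,  1.84064043e-03],
       [ 2.25023480e-01, -9.74352792e-01,  1.03499103e-03],
       [ 2.02633207e-03, -5.94257471e-04, -9.99997770e-01]]), 'wrist_force': array([-0.85088327, -0.23583581,  5.79651621]), 'torque': array([-0.08491386,  0.05227407,  0.00585624]), 'gripper_force': 62.577059268951416, 'opening': 0.561978397463898}
[[0.5075 0.3144 0.012 ]
 [0.5182 0.2678 0.012 ]
 [0.4316 0.2467 0.012 ]
 [0.4206 0.2947 0.012 ]] [0.46948104 0.28091897 0.012     ]
(array([470.4, 282.6]), 91.5, 78.7, 13.1, 110.0)
(array([470.7, 282.5]), 90.9, 49.8, 13.0, 160.0)
```

Call:
drive_tool:
  moves:
    - {"x": 0, "y": 0, "z": 0.006, "wx": 0, "wy": 0, "wz": 0, "fingers": 0.03}
    - {"x": 0, "y": 0, "z": 0.03, "wx": 0, "wy": 0, "wz": 0, "fingers": 0.03}
    - {"x": 0, "y": -0.02, "z": 0.055, "wx": 0, "wy": 0, "wz": -0.05, "fingers": 0.03}
    - {"x": 0, "y": -0.05, "z": 0.06, "wx": 0, "wy": 0, "wz": -0.1, "fingers": 0.03}
    - {"x": -0.001, "y": -0.09, "z": 0.06, "wx": 0, "wy": 0, "wz": -0.16, "fingers": 0.03}
    - {"x": -0.002, "y": -0.13, "z": 0.06, "wx": 0, "wy": 0, "wz": -0.22, "fingers": 0.03}
    - {"x": -0.003, "y": -0.17, "z": 0.06, "wx": 0, "wy": 0, "wz": -0.28, "fingers": 0.03}
    - {"x": -0.004, "y": -0.21, "z": 0.06, "wx": 0, "wy": 0, "wz": -0.34, "fingers": 0.03}
    - {"x": -0.005, "y": -0.25, "z": 0.06, "wx": 0, "wy": 0, "wz": -0.4, "fingers": 0.03}
    - {"x": -0.006, "y": -0.29, "z": 0.06, "wx": 0, "wy": 0, "wz": -0.46, "fingers": 0.03}
    - {"x": -0.007, "y": -0.325, "z": 0.06, "wx": 0, "wy": 0, "wz": -0.496, "fingers": 0.03}
    - {"x": -0.007, "y": -0.35, "z": 0.06, "wx": 0, "wy": 0, "wz": -0.496, "fingers": 0.03}

```text
clock: 5.57
tcp_pos: [0.4611, -0.0713, 0.061]
tcp_rot: [[0.963, -0.27, -0.001], [-0.27, -0.963, -0.001], [-0.0, 0.001, -1.0]]
wrist_force: [0.2, 0.4, -1.1]
opening: 0.556
gripper_force: 62.4
```

Call:
drive_tool:
  moves:
    - {"x": 0, "y": -0.012, "z": 0, "wx": 0, "wy": 0, "wz": 0, "fingers": 0.03}
    - {"x": 0, "y": -0.017, "z": 0, "wx": 0, "wy": 0, "wz": 0, "fingers": 0.03}
    - {"x": 0, "y": -0.017, "z": -0.01, "wx": 0, "wy": 0, "wz": 0, "fingers": 0.03}
    - {"x": 0, "y": -0.017, "z": -0.02, "wx": 0, "wy": 0, "wz": 0, "fingers": 0.03}
    - {"x": 0, "y": -0.017, "z": -0.028, "wx": 0, "wy": 0, "wz": 0, "fingers": 0.03}
    - {"x": 0, "y": -0.017, "z": -0.03, "wx": 0, "wy": 0, "wz": 0, "fingers": 0.03}
    - {"x": 0, "y": -0.017, "z": -0.03, "wx": 0, "wy": 0, "wz": 0, "fingers": 0.03}
    - {"x": 0, "y": -0.017, "z": -0.03, "wx": 0, "wy": 0, "wz": 0, "fingers": 0.03}

```text
clock: 6.23
tcp_pos: [0.462, -0.0847, 0.0308]
tcp_rot: [[0.964, -0.265, -0.001], [-0.265, -0.964, 0.0], [-0.001, -0.0, -1.0]]
wrist_force: [1.2, 0.2, -0.2]
opening: 0.563
gripper_force: 62.4
```

```bash
python3 -c "
from h import *
d=shot('wrist','w6');s=telemetry.sense();print(s['clock'],s['tcp_pos'],s['tcp_rot'].round(4).tolist(),s['wrist_force'],s['gripper_force'])
"
```

```text
6.2833 [ 0.46226109 -0.08493359  0.03134474] [[0.9643, -0.265, 0.0002], [-0.265, -0.9643, 0.0], [0.0001, -0.0, -1.0]] [ 0.0500751  -0.62039523 -1.50702373] 62.3954701423645
```

View pics/w6.png

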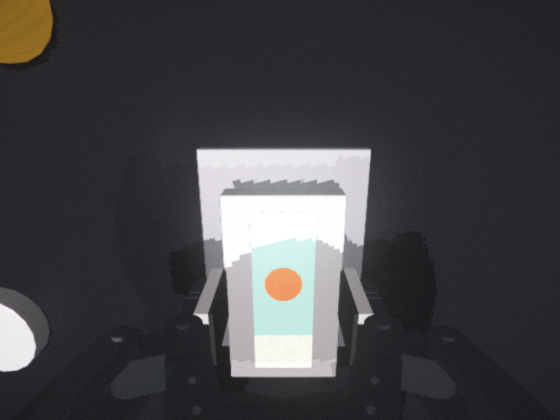

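The carrier is held above the plate and parallel to it. The plate's far corners are at about (198,151) and (370,151). The carrier's top corners are at about (222,196), (344,196), (337,377) and (231,377).

```bash
python3 -c "
from h import *
d=load('w6');R=np.array([[.9643,-.265],[-.265,-.9643]]);t=np.array([.4622,-.0849])
f=lambda uv,z:((px2w(d,uv,z)[:,:2]-t)@R*1000).round(1)
print(f([(198,150.5),(370,150.5),(204,236),(365,236)],.008)); print(f([(221.5,195.5),(344.5,195.5),(337,377),(231,377)],.0405))
g=d['color'].max(2).astype(int)
for v in (156,165,175): print(v,[ (int(i),int(g[v,i]),int(g[v,i+1])) for i in np.argsort(-abs(np.diff(g[v])))[:4]])
for v in (255,265): print(v,[ (int(i),int(g[v,i]),int(g[v,i+1])) for i in np.argsort(-abs(np.diff(g[v])))[:8]])
for u in (215,240,330,355): print(u,[ (int(i),int(g[i,u]),int(g[i+1,u])) for i in np.argsort(-abs(np.diff(g[:,u])))[:6]])
"
```

```text
[[ 56.3 -40. ]
 [ 56.3  39.9]
 [ 13.4 -40.2]
 [ 13.3  40.7]]
[[ 43.9 -24.4]
 [ 43.9  23.4]
 [-45.5  25. ]
 [-45.4 -25.2]]
156 [(196, 120, 208), (370, 153, 75), (369, 224, 153), (195, 65, 120)]
165 [(369, 178, 89), (197, 134, 211), (196, 70, 134), (368, 217, 178)]
175 [(368, 182, 102), (197, 85, 152), (198, 152, 208), (369, 102, 68)]
255 [(222, 144, 215), (362, 109, 70), (342, 177, 139), (223, 215, 250), (204, 83, 117), (203, 57, 83), (238, 250, 231), (314, 235, 217)]
265 [(223, 163, 227), (361, 107, 66), (204, 58, 88), (205, 88, 118), (341, 176, 147), (222, 136, 163), (224, 227, 251), (231, 244, 221)]
215 [(148, 112, 178), (149, 178, 220), (147, 82, 112), (291, 106, 80), (240, 182, 158), (239, 203, 182)]
240 [(376, 158, 81), (148, 120, 183), (194, 153, 206), (149, 183, 225), (377, 81, 41), (375, 197, 158)]
330 [(376, 152, 81), (148, 115, 172), (194, 156, 210), (179, 200, 158), (149, 172, 213), (375, 191, 152)]
355 [(148, 104, 169), (149, 169, 213), (243, 180, 144), (302, 133, 103), (242, 209, 180), (147, 79, 104)]
```

Call:
drive_tool:
  moves:
    - {"x": 0.001, "y": 0, "z": -0.006, "wx": 0, "wy": 0, "wz": 0, "fingers": 0.03}
    - {"x": 0.001, "y": 0, "z": -0.012, "wx": 0, "wy": 0, "wz": 0, "fingers": 0.03}
    - {"x": 0.001, "y": 0, "z": -0.016, "wx": 0, "wy": 0, "wz": 0, "fingers": 0.03}
    - {"x": 0.001, "y": 0, "z": -0.018, "wx": 0, "wy": 0, "wz": 0, "fingers": 0.03}
    - {"x": 0.001, "y": 0, "z": -0.019, "wx": 0, "wy": 0, "wz": 0, "fingers": 0.03}
    - {"x": 0.001, "y": 0, "z": -0.019, "wx": 0, "wy": 0, "wz": 0, "fingers": 0.03}

```text
clock: 6.78
tcp_pos: [0.4629, -0.0854, 0.0118]
tcp_rot: [[0.964, -0.266, -0.001], [-0.266, -0.964, 0.0], [-0.001, -0.0, -1.0]]
wrist_force: [-0.2, 0.6, -2.0]
opening: 0.559
gripper_force: 62.4
```

Call:
drive_tool:
  moves:
    - {"x": 0, "y": 0, "z": -0.0005, "wx": 0, "wy": 0, "wz": 0, "fingers": 0.03}
    - {"x": 0, "y": 0, "z": -0.001, "wx": 0, "wy": 0, "wz": 0, "fingers": 0.03}
    - {"x": 0, "y": 0, "z": -0.001, "wx": 0, "wy": 0, "wz": 0, "fingers": 0.03}
    - {"x": 0, "y": 0, "z": -0.001, "wx": 0, "wy": 0, "wz": 0, "fingers": 0.03}

```text
clock: 7.12
tcp_pos: [0.4632, -0.0855, 0.0114]
tcp_rot: [[0.964, -0.266, 0.0], [-0.266, -0.964, -0.0], [0.0, -0.0, -1.0]]
wrist_force: [-0.5, -0.7, -0.6]
opening: 0.559
gripper_force: 62.4
```

Call:
drive_tool:
  moves:
    - {"x": 0, "y": 0, "z": -0.0005, "wx": 0, "wy": 0, "wz": 0, "fingers": 0.03}
    - {"x": 0, "y": 0, "z": -0.001, "wx": 0, "wy": 0, "wz": 0, "fingers": 0.03}
    - {"x": 0, "y": 0, "z": -0.001, "wx": 0, "wy": 0, "wz": 0, "fingers": 0.03}
    - {"x": 0, "y": 0, "z": -0.001, "wx": 0, "wy": 0, "wz": 0, "fingers": 0.03}

```text
clock: 7.45
tcp_pos: [0.4632, -0.0855, 0.0106]
tcp_rot: [[0.964, -0.266, 0.0], [-0.266, -0.964, -0.0], [0.0, -0.0, -1.0]]
wrist_force: [-1.3, -0.2, 1.5]
opening: 0.558
gripper_force: 62.7
```

Call:
drive_tool:
  moves:
    - {"x": 0, "y": 0, "z": -0.0005, "wx": 0, "wy": 0, "wz": 0, "fingers": 0.03}
    - {"x": 0, "y": 0, "z": -0.0005, "wx": 0, "wy": 0, "wz": 0, "fingers": 0.03}
    - {"x": 0, "y": 0, "z": -0.0005, "wx": 0, "wy": 0, "wz": 0, "fingers": 0.055}
    - {"x": 0, "y": 0, "z": -0.0005, "wx": 0, "wy": 0, "wz": 0, "fingers": 0.06}
    - {"x": 0, "y": 0, "z": -0.0005, "wx": 0, "wy": 0, "wz": 0, "fingers": 0.07}
    - {"x": 0, "y": 0, "z": -0.0005, "wx": 0, "wy": 0, "wz": 0, "fingers": 0.07}
    - {"x": 0, "y": 0, "z": -0.0005, "wx": 0, "wy": 0, "wz": 0, "fingers": 0.07}

```text
clock: 8.03
tcp_pos: [0.4631, -0.0854, 0.0096]
tcp_rot: [[0.964, -0.266, -0.0], [-0.266, -0.964, 0.0], [-0.0, -0.0, -1.0]]
wrist_force: [-0.3, -0.8, -0.0]
opening: 0.818
gripper_force: 0.0
```

Call:
drive_tool:
  moves:
    - {"x": 0, "y": 0, "z": 0.03, "wx": 0, "wy": 0, "wz": 0, "fingers": 0.085}
    - {"x": 0, "y": 0, "z": 0.07, "wx": 0, "wy": 0, "wz": 0, "fingers": 0.085}
    - {"x": 0, "y": 0, "z": 0.1, "wx": 0, "wy": 0, "wz": 0, "fingers": 0.085}
    - {"x": 0, "y": 0, "z": 0.12, "wx": 0, "wy": 0, "wz": 0, "fingers": 0.085}
    - {"x": 0, "y": 0, "z": 0.12, "wx": 0, "wy": 0, "wz": 0, "fingers": 0.085}
    - {"x": 0, "y": 0, "z": 0.12, "wx": 0, "wy": 0, "wz": 0, "fingers": 0.085}

```text
clock: 8.53
tcp_pos: [0.4639, -0.0857, 0.1311]
tcp_rot: [[0.964, -0.266, 0.003], [-0.266, -0.964, -0.001], [0.003, -0.0, -1.0]]
wrist_force: [-1.0, -0.0, -0.7]
opening: 1.0
gripper_force: 0.0
```

```bash
python3 -c "
from h import *
d=shot('wrist','w7');s=telemetry.sense();print(s['clock'],s['tcp_pos'],s['tcp_rot'].round(4).tolist())
"
```

```text
8.5833 [ 0.46305377 -0.08546085  0.12934545] [[0.964, -0.266, 0.0], [-0.266, -0.964, -0.0], [0.0, -0.0, -1.0]]
```

View pics/w7.png

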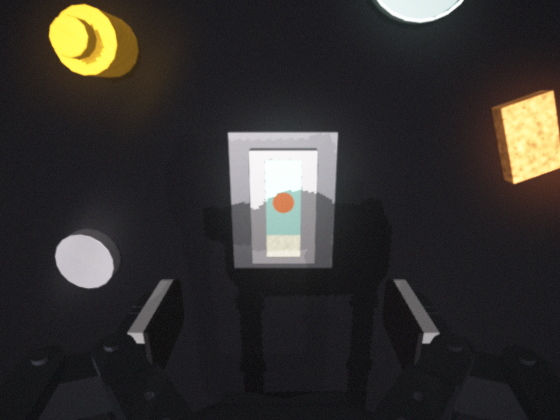

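The carrier rests on the plate. The plate spans columns 228–338 and rows 132–268, and the carrier columns 249–318 and rows 150–264. Now a numeric check, with a careful cork measurement from the same picture.

```bash
cat >> h.py <<'E'
def edges(d,p,axis,thr=18):
    """strong subpixel edges along row (axis=0) or column (axis=1) p, averaged over 5 lines"""
    g=d['color'].astype(float).max(2); l=(g[p-2:p+3].mean(0) if axis==0 else g[:,p-2:p+3].mean(1))
    gr=np.gradient(cv2.GaussianBlur(l.reshape(1,-1),(5,1),0).ravel()); a=abs(gr)
    return [(round(float(i+(a[i-1]-a[i+1])/(2*(a[i-1]-2*a[i]+a[i+1]))),1),int(gr[i])) for i in range(2,len(a)-2) if a[i]>thr and a[i]>=a[i-1] and a[i]>a[i+1]]
E
python3 -c "
from h import *
d=load('w7')
for v in (160,175,190): print('row',v,edges(d,v,0,8)[:30])
for u in (240,258,308,325): print('col',u,edges(d,u,1,8))
"
```

```text
row 160 [(228.7, 39), (248.8, 17), (316.8, -18), (336.3, -36), (500.3, 15), (509.1, 38)]
row 175 [(229.3, 38), (249.2, 18), (316.4, -18), (335.7, -35), (503.0, 16), (511.5, 36), (539.4, -13)]
row 190 [(230.0, 37), (249.7, 18), (299.9, -10), (307.7, 8), (316.1, -21), (334.9, -34)]
col 240 [(131.8, 44), (202.3, -20), (267.5, -18)]
col 258 [(131.7, 42), (146.9, -19), (150.3, 35), (208.3, -15), (263.2, -18), (267.6, -18)]
col 308 [(131.7, 40), (146.9, -18), (150.3, 34), (191.3, -19), (263.1, -15), (267.4, -15)]
col 325 [(131.7, 40), (195.9, -17), (267.4, -15)]
```

```bash
python3 -c "
from h import *
d=load('w7');R=np.array([[.964,-.266],[-.266,-.964]]);t=np.array([.46305,-.08546])
f=lambda uv,z:((px2w(d,uv,z)[:,:2]-t)@R*1000).round(1)
print('plate',f([(229.3,175),(335.7,175),(283,131.7),(283,267.5)],.008).tolist())
print('carr',f([(249.2,175),(316.4,175),(283,150.3),(283,263.1)],.020).tolist())
d=load('w2')
m=(d['color'].max(2)>190).astype(np.uint8); n,l,s,c=cv2.connectedComponentsWithStats(m)
for th in (160,180,200,220,240):
  print(th,seg(d,(431,192),.014,50,th))
import sys
cv2.imwrite('pics/cork.png',cv2.resize(d['color'][140:240,380:480,::-1],(600,600),interpolation=cv2.INTER_NEAREST))
"
```

```text
plate [[23.3, -41.3], [23.3, 39.7], [55.7, -0.4], [-55.2, -0.5]]
carr [[26.0, -25.0], [25.9, 23.9], [43.9, -0.4], [-45.0, -0.5]]
160 (array([ 465.1, -276.6]), 62.7, 45.5, 4.8, 160.0)
180 (array([ 465.2, -277.1]), 61.8, 43.5, 4.8, 180.0)
200 (array([ 465.3, -277.5]), 61.1, 41.9, 4.8, 200.0)
220 (array([ 465.1, -277.8]), 60.3, 40.9, 4.4, 220.0)
240 (array([ 465.3, -277.9]), 58.9, 39.3, 4.7, 240.0)
```

View pics/cork.png

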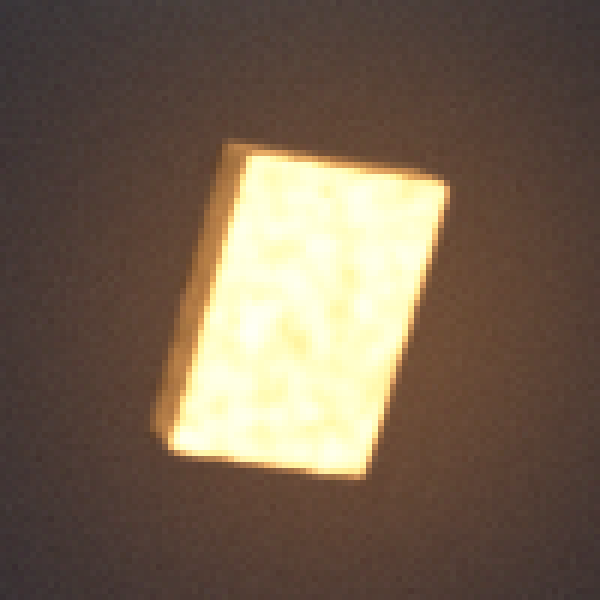

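The carrier is within about 0.8 mm of the plate centre and square with it. The crop shows the cork's top face cleanly at 4.7°. Next, the cork.

Call:
drive_tool:
  moves:
    - {"x": 0.002, "y": -0.192, "z": 0, "wx": 0, "wy": 0, "wz": 0.351, "fingers": 0.085}
    - {"x": 0.002, "y": -0.192, "z": 0, "wx": 0, "wy": 0, "wz": 0.351, "fingers": 0.085}
    - {"x": 0.002, "y": -0.192, "z": 0, "wx": 0, "wy": 0, "wz": 0.351, "fingers": 0.085}
    - {"x": 0.002, "y": -0.192, "z": 0, "wx": 0, "wy": 0, "wz": 0.351, "fingers": 0.085}
    - {"x": 0.002, "y": -0.192, "z": 0, "wx": 0, "wy": 0, "wz": 0.351, "fingers": 0.085}
    - {"x": 0.002, "y": -0.192, "z": 0, "wx": 0, "wy": 0, "wz": 0.351, "fingers": 0.085}
    - {"x": 0.002, "y": -0.192, "z": 0, "wx": 0, "wy": 0, "wz": 0.351, "fingers": 0.085}
    - {"x": 0.002, "y": -0.192, "z": 0, "wx": 0, "wy": 0, "wz": 0.351, "fingers": 0.085}
    - {"x": 0.002, "y": -0.192, "z": 0, "wx": 0, "wy": 0, "wz": 0.351, "fingers": 0.085}

```text
clock: 9.33
tcp_pos: [0.4649, -0.2762, 0.1286]
tcp_rot: [[0.997, 0.083, -0.001], [0.083, -0.997, 0.001], [-0.001, -0.002, -1.0]]
wrist_force: [0.4, -0.4, 0.5]
opening: 0.992
gripper_force: 0.0
```

```bash
python3 -c "
from h import *
d=shot('wrist','w8');s=telemetry.sense();print(s['clock'],s['tcp_pos'],s['tcp_rot'].round(4).tolist())
p=w2px(d,[.4653,-.2778,.014])[0];print(p)
for t in (120,160,200,230): print(seg(d,p,.014,80,t))
"
```

```text
9.3833 [ 0.46509203 -0.27609799  0.12904941] [[0.9965, 0.0833, -0.0008], [0.0833, -0.9965, 0.0009], [-0.0007, -0.001, -1.0]]
[285.77890532 205.59348596]
(array([ 466.7, -278.3]), 61.0, 40.8, 4.7, 120.0)
(array([ 466. , -278.4]), 59.6, 40.0, 4.7, 160.0)
(array([ 466. , -278.4]), 58.0, 39.4, 4.7, 200.0)
(array([ 483.9, -277. ]), 38.3, 21.4, -86.6, 230.0)
```

Call:
drive_tool:
  moves:
    - {"x": 0.001, "y": -0.0025, "z": -0.03, "wx": 0, "wy": 0, "wz": 0, "fingers": 0.085}
    - {"x": 0.001, "y": -0.0025, "z": -0.06, "wx": 0, "wy": 0, "wz": 0, "fingers": 0.085}
    - {"x": 0.001, "y": -0.0025, "z": -0.09, "wx": 0, "wy": 0, "wz": 0, "fingers": 0.085}
    - {"x": 0.001, "y": -0.0025, "z": -0.11, "wx": 0, "wy": 0, "wz": 0, "fingers": 0.085}
    - {"x": 0.001, "y": -0.0025, "z": -0.12, "wx": 0, "wy": 0, "wz": 0, "fingers": 0.085}
    - {"x": 0.001, "y": -0.0025, "z": -0.124, "wx": 0, "wy": 0, "wz": 0, "fingers": 0.085}
    - {"x": 0.001, "y": -0.0025, "z": -0.124, "wx": 0, "wy": 0, "wz": 0, "fingers": 0.06}
    - {"x": 0.001, "y": -0.0025, "z": -0.124, "wx": 0, "wy": 0, "wz": 0, "fingers": 0.05}
    - {"x": 0.001, "y": -0.0025, "z": -0.124, "wx": 0, "wy": 0, "wz": 0, "fingers": 0.05}

```text
clock: 10.13
tcp_pos: [0.4673, -0.2805, 0.0079]
tcp_rot: [[0.997, 0.082, 0.003], [0.082, -0.997, -0.002], [0.003, 0.002, -1.0]]
wrist_force: [-0.4, 0.8, -1.3]
opening: 0.601
gripper_force: 0.0
```

Call:
drive_tool:
  moves:
    - {"x": 0, "y": 0, "z": 0, "wx": 0, "wy": 0, "wz": 0, "fingers": 0.03}
    - {"x": 0, "y": 0, "z": 0, "wx": 0, "wy": 0, "wz": 0, "fingers": 0.03}
    - {"x": 0, "y": 0, "z": 0, "wx": 0, "wy": 0, "wz": 0, "fingers": 0.03}
    - {"x": 0, "y": 0, "z": 0, "wx": 0, "wy": 0, "wz": 0, "fingers": 0.03}
    - {"x": 0, "y": 0, "z": 0, "wx": 0, "wy": 0, "wz": 0, "fingers": 0.03}
    - {"x": 0, "y": 0, "z": 0, "wx": 0, "wy": 0, "wz": 0, "fingers": 0.03}

```text
clock: 10.63
tcp_pos: [0.4673, -0.2808, 0.0081]
tcp_rot: [[0.997, 0.082, 0.003], [0.082, -0.997, -0.002], [0.003, 0.002, -1.0]]
wrist_force: [-0.3, 0.5, 6.3]
opening: 0.438
gripper_force: 60.6
```

```bash
python3 -c "
from h import *
d=shot('wrist','w9');s=telemetry.sense();print(s['clock'],s['tcp_pos'],s['tcp_rot'].round(4).tolist(),s['wrist_force'],s['gripper_force'],s['opening'])
for u in (275,285,295): print(edges(d,u,1,8))
for v in (225,240,250): print(edges(d,v,0,8))
"
```

```text
10.6833 [ 0.4672824  -0.28077145  0.00808587] [[0.9967, 0.0816, 0.0033], [0.0816, -0.9967, -0.0021], [0.0031, 0.0023, -1.0]] [-1.1166892   0.52297419  6.17989411] 60.62674641609192 0.4419022913702852
[(219.6, 31), (229.2, 11), (348.7, -54)]
[(219.7, 36), (229.3, 12), (348.6, -52)]
[(219.8, 31), (348.6, -52)]
[(237.1, 42), (328.7, -35)]
[(235.0, 53), (331.1, -44)]
[(235.5, 48), (330.6, -44)]
```

```bash
python3 -c "
from h import *
d=load('w9');R=np.array([[.9967,.0816],[.0816,-.9967]]);t=np.array([.4673,-.2808])
f=lambda uv,z:((px2w(d,uv,z)[:,:2]-t)@R*1000).round(1)
print(f([(283,229.3),(283,348.6),(235.2,245),(330.8,245)],.014).tolist(), f([(283,219.7)],0))
"
```

```text
[[28.7, -0.3], [-31.3, -0.4], [21.7, -20.3], [21.6, 19.7]] [[27.8 -0.3]]
```

Call:
drive_tool:
  moves:
    - {"x": 0, "y": 0, "z": 0.005, "wx": 0, "wy": 0, "wz": 0, "fingers": 0.03}
    - {"x": 0, "y": 0, "z": 0.03, "wx": 0, "wy": 0, "wz": 0, "fingers": 0.03}
    - {"x": 0, "y": 0.015, "z": 0.06, "wx": 0, "wy": 0, "wz": -0.04, "fingers": 0.03}
    - {"x": -0.001, "y": 0.05, "z": 0.07, "wx": 0, "wy": 0, "wz": -0.1, "fingers": 0.03}
    - {"x": -0.002, "y": 0.09, "z": 0.07, "wx": 0, "wy": 0, "wz": -0.18, "fingers": 0.03}
    - {"x": -0.003, "y": 0.13, "z": 0.07, "wx": 0, "wy": 0, "wz": -0.26, "fingers": 0.03}
    - {"x": -0.0035, "y": 0.165, "z": 0.07, "wx": 0, "wy": 0, "wz": -0.33, "fingers": 0.03}
    - {"x": -0.0035, "y": 0.185, "z": 0.07, "wx": 0, "wy": 0, "wz": -0.351, "fingers": 0.03}
    - {"x": -0.0035, "y": 0.195, "z": 0.07, "wx": 0, "wy": 0, "wz": -0.351, "fingers": 0.03}
    - {"x": -0.0035, "y": 0.195, "z": 0.06, "wx": 0, "wy": 0, "wz": -0.351, "fingers": 0.03}
    - {"x": -0.0035, "y": 0.195, "z": 0.05, "wx": 0, "wy": 0, "wz": -0.351, "fingers": 0.03}
    - {"x": -0.0035, "y": 0.195, "z": 0.05, "wx": 0, "wy": 0, "wz": -0.351, "fingers": 0.03}

```text
clock: 11.68
tcp_pos: [0.4611, -0.0858, 0.0526]
tcp_rot: [[0.964, -0.266, -0.004], [-0.266, -0.964, 0.0], [-0.004, 0.001, -1.0]]
wrist_force: [0.7, 0.1, -0.7]
opening: 0.437
gripper_force: 60.3
```

Call:
drive_tool:
  moves:
    - {"x": 0, "y": 0, "z": 0, "wx": 0, "wy": 0, "wz": 0, "fingers": 0.03}
    - {"x": 0, "y": 0, "z": 0, "wx": 0, "wy": 0, "wz": 0, "fingers": 0.03}
    - {"x": 0, "y": 0, "z": 0, "wx": 0, "wy": 0, "wz": 0, "fingers": 0.03}

```text
clock: 11.93
tcp_pos: [0.4627, -0.0859, 0.0558]
tcp_rot: [[0.964, -0.267, -0.0], [-0.267, -0.964, -0.0], [-0.0, 0.0, -1.0]]
wrist_force: [0.3, -0.3, 0.4]
opening: 0.443
gripper_force: 60.3
```

```bash
python3 -c "
from h import *
d=shot('wrist','w10');s=telemetry.sense();print(s['clock'],s['tcp_pos'],s['tcp_rot'].round(4).tolist(),s['wrist_force'],s['gripper_force'],s['opening'])
"
```

```text
11.9833 [ 0.46276891 -0.0857338   0.05594189] [[0.9637, -0.2671, 0.0003], [-0.2671, -0.9637, -0.0002], [0.0003, 0.0001, -1.0]] [ 0.17307882  0.26771594 -0.26834281] 60.261372327804565 0.4424950235127521
```

View pics/w10.png

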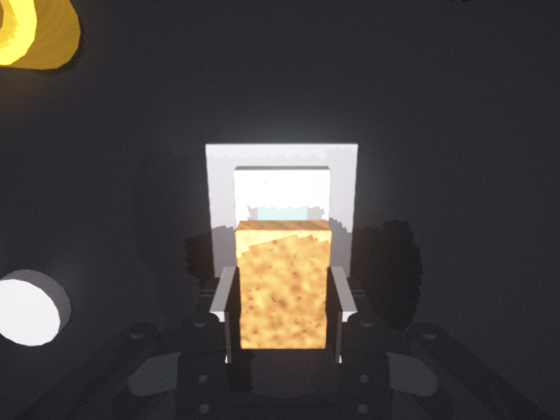

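The cork is held square above the carrier. Its top is centred near (283,290) and the carrier's far edge is at row 168. Lowering it.

Call:
drive_tool:
  moves:
    - {"x": 0.001, "y": 0.0002, "z": -0.008, "wx": 0, "wy": 0, "wz": 0, "fingers": 0.03}
    - {"x": 0.001, "y": 0.0002, "z": -0.016, "wx": 0, "wy": 0, "wz": 0, "fingers": 0.03}
    - {"x": 0.001, "y": 0.0002, "z": -0.022, "wx": 0, "wy": 0, "wz": 0, "fingers": 0.03}
    - {"x": 0.001, "y": 0.0002, "z": -0.025, "wx": 0, "wy": 0, "wz": 0, "fingers": 0.03}
    - {"x": 0.001, "y": 0.0002, "z": -0.025, "wx": 0, "wy": 0, "wz": 0, "fingers": 0.03}
    - {"x": 0.001, "y": 0.0002, "z": -0.025, "wx": 0, "wy": 0, "wz": 0, "fingers": 0.03}
    - {"x": 0.001, "y": 0.0002, "z": -0.025, "wx": 0, "wy": 0, "wz": 0, "fingers": 0.03}

```text
clock: 12.57
tcp_pos: [0.4637, -0.0848, 0.0309]
tcp_rot: [[0.964, -0.266, 0.0], [-0.266, -0.964, -0.0], [0.0, 0.0, -1.0]]
wrist_force: [-0.2, 0.3, 1.0]
opening: 0.44
gripper_force: 60.3
```

Call:
drive_tool:
  moves:
    - {"x": 0, "y": 0, "z": -0.0005, "wx": 0, "wy": 0, "wz": 0, "fingers": 0.03}
    - {"x": 0, "y": 0, "z": -0.001, "wx": 0, "wy": 0, "wz": 0, "fingers": 0.03}
    - {"x": 0, "y": 0, "z": -0.0015, "wx": 0, "wy": 0, "wz": 0, "fingers": 0.03}
    - {"x": 0, "y": 0, "z": -0.0015, "wx": 0, "wy": 0, "wz": 0, "fingers": 0.03}
    - {"x": 0, "y": 0, "z": -0.0015, "wx": 0, "wy": 0, "wz": 0, "fingers": 0.03}

```text
clock: 12.98
tcp_pos: [0.4636, -0.0848, 0.0292]
tcp_rot: [[0.964, -0.266, 0.0], [-0.266, -0.964, -0.0], [0.0, 0.0, -1.0]]
wrist_force: [0.1, -0.2, -0.3]
opening: 0.439
gripper_force: 60.3
```

Call:
drive_tool:
  moves:
    - {"x": 0, "y": -0.0006, "z": -0.0005, "wx": 0, "wy": 0, "wz": 0, "fingers": 0.03}
    - {"x": 0, "y": -0.0006, "z": -0.001, "wx": 0, "wy": 0, "wz": 0, "fingers": 0.03}
    - {"x": 0, "y": -0.0006, "z": -0.001, "wx": 0, "wy": 0, "wz": 0, "fingers": 0.03}
    - {"x": 0, "y": -0.0006, "z": -0.001, "wx": 0, "wy": 0, "wz": 0, "fingers": 0.03}

```text
clock: 13.32
tcp_pos: [0.4636, -0.0854, 0.0282]
tcp_rot: [[0.964, -0.266, -0.0], [-0.266, -0.964, 0.0], [-0.0, 0.0, -1.0]]
wrist_force: [0.1, 0.4, -0.0]
opening: 0.445
gripper_force: 60.3
```

Call:
drive_tool:
  moves:
    - {"x": 0, "y": 0, "z": -0.0005, "wx": 0, "wy": 0, "wz": 0, "fingers": 0.03}
    - {"x": 0, "y": 0, "z": -0.0005, "wx": 0, "wy": 0, "wz": 0, "fingers": 0.03}
    - {"x": 0, "y": 0, "z": -0.0005, "wx": 0, "wy": 0, "wz": 0, "fingers": 0.03}

```text
clock: 13.57
tcp_pos: [0.4637, -0.0854, 0.0281]
tcp_rot: [[0.964, -0.266, 0.0], [-0.266, -0.964, -0.0], [0.0, 0.0, -1.0]]
wrist_force: [-1.7, 0.3, 2.8]
opening: 0.445
gripper_force: 60.7
```

Call:
drive_tool:
  moves:
    - {"x": 0, "y": 0, "z": 0, "wx": 0, "wy": 0, "wz": 0, "fingers": 0.045}
    - {"x": 0, "y": 0, "z": 0, "wx": 0, "wy": 0, "wz": 0, "fingers": 0.055}
    - {"x": 0, "y": 0, "z": 0, "wx": 0, "wy": 0, "wz": 0, "fingers": 0.065}
    - {"x": 0, "y": 0, "z": 0, "wx": 0, "wy": 0, "wz": 0, "fingers": 0.065}
    - {"x": 0, "y": 0, "z": 0, "wx": 0, "wy": 0, "wz": 0, "fingers": 0.065}
    - {"x": 0, "y": 0, "z": 0.02, "wx": 0, "wy": 0, "wz": 0, "fingers": 0.08}
    - {"x": 0, "y": 0, "z": 0.05, "wx": 0, "wy": 0, "wz": 0, "fingers": 0.085}
    - {"x": 0, "y": 0, "z": 0.085, "wx": 0, "wy": 0, "wz": 0, "fingers": 0.085}
    - {"x": 0, "y": 0, "z": 0.11, "wx": 0, "wy": 0, "wz": 0, "fingers": 0.085}
    - {"x": 0, "y": 0, "z": 0.11, "wx": 0, "wy": 0, "wz": 0, "fingers": 0.085}
    - {"x": 0, "y": 0, "z": 0.11, "wx": 0, "wy": 0, "wz": 0, "fingers": 0.085}
    - {"x": 0, "y": 0, "z": 0.11, "wx": 0, "wy": 0, "wz": 0, "fingers": 0.085}

```text
clock: 14.57
tcp_pos: [0.4634, -0.0853, 0.137]
tcp_rot: [[0.964, -0.266, -0.001], [-0.266, -0.964, 0.0], [-0.001, 0.0, -1.0]]
wrist_force: [0.5, -0.7, -0.3]
opening: 0.99
gripper_force: 0.0
```

```bash
python3 -c "
from h import *
d=shot('wrist','w11');s=telemetry.sense();print(s['clock'],s['tcp_pos'],s['tcp_rot'].round(4).tolist(),s['wrist_force'])
for u in (240,252,270,295): print('col',u,edges(d,u,1,8))
for v in (180,200,220): print('row',v,edges(d,v,0,8))
print([seg(d,w2px(d,[.461,.0865,.014])[0],.014,60,t) for t in (90,120,150)])
"
```

```text
14.6167 [ 0.46299575 -0.08519277  0.13620183] [[0.964, -0.266, -0.0022], [-0.266, -0.964, 0.0006], [-0.0023, -0.0, -1.0]] [ 0.22971398 -1.08460768 -0.52931973]
col 240 [(129.2, 51), (199.0, -23), (263.1, -27)]
col 252 [(129.2, 49), (144.5, -13), (147.5, 18), (205.5, -10), (258.1, -8), (263.2, -26)]
col 270 [(129.1, 47), (144.2, -15), (147.4, 22), (169.0, -15), (172.1, 15), (252.3, -11), (258.4, -21), (263.2, -25)]
col 295 [(129.1, 46), (144.2, -16), (147.3, 23), (169.0, -17), (172.2, 16), (252.2, -11), (258.3, -21), (263.1, -24)]
row 180 [(230.9, 44), (315.9, -8), (334.7, -40)]
row 200 [(231.7, 36), (250.6, 24), (310.1, -10), (315.5, -16), (330.7, 9), (334.1, -31)]
row 220 [(232.9, 21), (251.5, 17), (255.8, 10), (285.0, 9), (308.3, -8), (314.7, -18), (332.8, -19)]
[(array([463. ,  84.7]), 55.7, 51.4, -21.6, 90.0), (array([461. ,  85.3]), 50.5, 49.5, -27.5, 120.0), (array([461. ,  85.7]), 49.4, 48.8, -27.5, 150.0)]
```

View pics/w11.png

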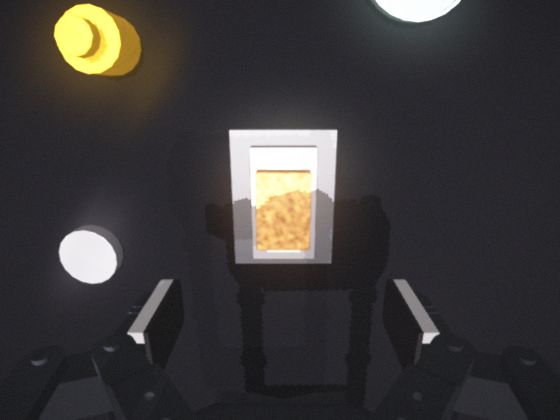

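The cork lies on the carrier, aligned with it. Its top spans columns ~256–310 and rows 172–252, and the carrier spans rows 147–258. The disc is at (90,255) and the weight at (95,40). Checking the centring.

```bash
python3 -c "
from h import *
d=load('w11');R=np.array([[.964,-.266],[-.266,-.964]]);t=np.array([.4630,-.0852])
f=lambda uv,z:((px2w(d,uv,z)[:,:2]-t)@R*1000).round(1)
print('carr',f([(283,147.4),(283,258.3),(250.6,200),(315.5,200)],.020).tolist())
print('cork',f([(283,172.2),(283,252.2),(255.2,210),(309.6,210)],.034).tolist())
g=d['color'].astype(int)
for v in (205,215,225,235): 
  sat=g[v-2:v+3].mean(0); s=sat[:,0]-sat[:,2]; print(v,np.where(s>25)[0][[0,-1]])
"
```

```text
carr [[44.2, -0.4], [-44.8, -0.4], [4.3, -25.0], [4.3, 24.3]]
cork [[28.9, -0.4], [-32.7, -0.4], [1.0, -20.6], [0.9, 18.9]]
205 [255 311]
215 [256 310]
225 [256 310]
235 [256 310]
```

Call:
drive_tool:
  moves:
    - {"x": -0.002, "y": 0.171, "z": 0, "wx": 0, "wy": 0, "wz": 0, "fingers": 0.085}
    - {"x": -0.002, "y": 0.171, "z": 0, "wx": 0, "wy": 0, "wz": 0, "fingers": 0.085}
    - {"x": -0.002, "y": 0.171, "z": 0, "wx": 0, "wy": 0, "wz": 0, "fingers": 0.085}
    - {"x": -0.002, "y": 0.171, "z": 0, "wx": 0, "wy": 0, "wz": 0, "fingers": 0.085}
    - {"x": -0.002, "y": 0.171, "z": 0, "wx": 0, "wy": 0, "wz": 0, "fingers": 0.085}
    - {"x": -0.002, "y": 0.171, "z": 0, "wx": 0, "wy": 0, "wz": 0, "fingers": 0.085}
    - {"x": -0.002, "y": 0.171, "z": 0, "wx": 0, "wy": 0, "wz": 0, "fingers": 0.085}
    - {"x": -0.002, "y": 0.171, "z": 0, "wx": 0, "wy": 0, "wz": 0, "fingers": 0.085}

```text
clock: 15.28
tcp_pos: [0.4613, 0.0844, 0.1368]
tcp_rot: [[0.964, -0.267, -0.002], [-0.267, -0.964, -0.001], [-0.001, 0.001, -1.0]]
wrist_force: [-0.6, -0.1, 0.3]
opening: 0.994
gripper_force: 0.0
```

```bash
python3 -c "
from h import *
d=shot('wrist','w12');s=telemetry.sense();print(s['clock'],s['tcp_pos'],s['tcp_rot'].round(4).tolist(),s['wrist_force'])
p=w2px(d,[.461,.0857,.014])[0];print(p)
for t in (90,120,150,180,200):print(seg(d,p,.014,70,t))
"
```

```text
15.3333 [0.46151615 0.08423844 0.1370524 ] [[0.9635, -0.2678, -0.0011], [-0.2678, -0.9635, -0.0006], [-0.0009, 0.0009, -1.0]] [ 0.08815386 -0.49211994  0.24770302]
[281.90895477 203.38738697]
(array([462.3,  86.1]), 52.2, 50.0, -15.6, 90.0)
(array([461.9,  86.3]), 51.2, 49.0, 0.5, 120.0)
(array([461.8,  86.4]), 49.8, 48.2, 3.5, 150.0)
(array([461.8,  86.4]), 48.5, 47.3, 3.5, 180.0)
(array([462.3,  86.8]), 46.9, 46.5, 74.4, 200.0)
```

Call:
drive_tool:
  moves:
    - {"x": 0.0005, "y": 0.002, "z": -0.03, "wx": 0, "wy": 0, "wz": 0, "fingers": 0.085}
    - {"x": 0.0005, "y": 0.002, "z": -0.06, "wx": 0, "wy": 0, "wz": 0, "fingers": 0.085}
    - {"x": 0.0005, "y": 0.002, "z": -0.09, "wx": 0, "wy": 0, "wz": 0, "fingers": 0.085}
    - {"x": 0.0005, "y": 0.002, "z": -0.115, "wx": 0, "wy": 0, "wz": 0, "fingers": 0.085}
    - {"x": 0.0005, "y": 0.002, "z": -0.125, "wx": 0, "wy": 0, "wz": 0, "fingers": 0.085}
    - {"x": 0.0005, "y": 0.002, "z": -0.13, "wx": 0, "wy": 0, "wz": 0, "fingers": 0.085}
    - {"x": 0.0005, "y": 0.002, "z": -0.13, "wx": 0, "wy": 0, "wz": 0, "fingers": 0.085}
    - {"x": 0.0005, "y": 0.002, "z": -0.13, "wx": 0, "wy": 0, "wz": 0, "fingers": 0.07}
    - {"x": 0.0005, "y": 0.002, "z": -0.13, "wx": 0, "wy": 0, "wz": 0, "fingers": 0.06}

```text
clock: 16.08
tcp_pos: [0.4635, 0.0875, 0.0098]
tcp_rot: [[0.964, -0.266, 0.003], [-0.266, -0.964, 0.0], [0.003, -0.001, -1.0]]
wrist_force: [-0.1, 0.1, 1.3]
opening: 0.743
gripper_force: 0.0
```

Call:
drive_tool:
  moves:
    - {"x": -0.001, "y": -0.001, "z": -0.003, "wx": 0, "wy": 0, "wz": 0, "fingers": 0.06}
    - {"x": -0.001, "y": -0.001, "z": -0.006, "wx": 0, "wy": 0, "wz": 0, "fingers": 0.06}
    - {"x": -0.001, "y": -0.001, "z": -0.006, "wx": 0, "wy": 0, "wz": 0, "fingers": 0.06}
    - {"x": -0.001, "y": -0.001, "z": -0.006, "wx": 0, "wy": 0, "wz": 0, "fingers": 0.055}
    - {"x": -0.001, "y": -0.001, "z": -0.006, "wx": 0, "wy": 0, "wz": 0, "fingers": 0.035}
    - {"x": -0.001, "y": -0.001, "z": -0.006, "wx": 0, "wy": 0, "wz": 0, "fingers": 0.035}
    - {"x": -0.001, "y": -0.001, "z": -0.006, "wx": 0, "wy": 0, "wz": 0, "fingers": 0.035}
    - {"x": -0.001, "y": -0.001, "z": -0.006, "wx": 0, "wy": 0, "wz": 0, "fingers": 0.035}
    - {"x": -0.001, "y": -0.001, "z": -0.006, "wx": 0, "wy": 0, "wz": 0, "fingers": 0.035}
    - {"x": -0.001, "y": -0.001, "z": -0.006, "wx": 0, "wy": 0, "wz": 0, "fingers": 0.035}

```text
clock: 16.92
tcp_pos: [0.4614, 0.0867, 0.0024]
tcp_rot: [[0.964, -0.266, 0.001], [-0.266, -0.964, 0.0], [0.001, -0.0, -1.0]]
wrist_force: [-1.8, -0.2, 5.6]
opening: 0.555
gripper_force: 62.2
```

```bash
python3 -c "
from h import *
d=shot('wrist','w13');s=telemetry.sense();print(s['clock'],s['tcp_pos'],s['tcp_rot'].round(4).tolist(),s['wrist_force'],s['gripper_force'],s['opening'])
R=s['tcp_rot'][:2,:2];t=s['tcp_pos'][:2]
for u in (275,283,291):
  e=edges(d,u,1,8); print(e, ((px2w(d,[(u,x[0]) for x in e],.014)[:,:2]-t)@R*1000).round(1).tolist())
"
```

```text
16.9667 [0.46142641 0.08674028 0.00237766] [[0.964, -0.2659, 0.0009], [-0.2659, -0.964, 0.0002], [0.0008, -0.0004, -1.0]] [-1.63248285  0.04196938  5.97532618] 62.20971465110779 0.5512782507892444
[(232.7, 24), (244.2, 18), (343.8, -46)] [[29.4, -3.5], [24.5, -3.6], [-24.1, -4.0]]
[(231.8, 22), (243.3, 18), (344.5, -45)] [[29.8, -0.4], [24.9, -0.4], [-24.5, -0.4]]
[(232.6, 26), (244.0, 18), (343.7, -46)] [[29.5, 2.8], [24.6, 2.8], [-24.0, 3.2]]
```

Call:
drive_tool:
  moves:
    - {"x": 0, "y": 0, "z": 0.005, "wx": 0, "wy": 0, "wz": 0, "fingers": 0.035}
    - {"x": 0, "y": 0, "z": 0.03, "wx": 0, "wy": 0, "wz": 0, "fingers": 0.035}
    - {"x": 0, "y": -0.01, "z": 0.06, "wx": 0, "wy": 0, "wz": 0, "fingers": 0.035}
    - {"x": 0, "y": -0.035, "z": 0.075, "wx": 0, "wy": 0, "wz": 0, "fingers": 0.035}
    - {"x": 0, "y": -0.07, "z": 0.08, "wx": 0, "wy": 0, "wz": 0, "fingers": 0.035}
    - {"x": 0.0005, "y": -0.105, "z": 0.08, "wx": 0, "wy": 0, "wz": 0, "fingers": 0.035}
    - {"x": 0.0005, "y": -0.135, "z": 0.08, "wx": 0, "wy": 0, "wz": 0, "fingers": 0.035}
    - {"x": 0.0005, "y": -0.158, "z": 0.08, "wx": 0, "wy": 0, "wz": 0, "fingers": 0.035}
    - {"x": 0.0005, "y": -0.171, "z": 0.075, "wx": 0, "wy": 0, "wz": 0, "fingers": 0.035}
    - {"x": 0.0005, "y": -0.171, "z": 0.065, "wx": 0, "wy": 0, "wz": 0, "fingers": 0.035}
    - {"x": 0.0005, "y": -0.171, "z": 0.055, "wx": 0, "wy": 0, "wz": 0, "fingers": 0.035}
    - {"x": 0.0005, "y": -0.171, "z": 0.055, "wx": 0, "wy": 0, "wz": 0, "fingers": 0.035}

```text
clock: 17.97
tcp_pos: [0.4597, -0.0833, 0.0531]
tcp_rot: [[0.964, -0.266, -0.005], [-0.266, -0.964, 0.002], [-0.006, -0.0, -1.0]]
wrist_force: [-1.2, 0.8, -3.0]
opening: 0.553
gripper_force: 62.5
```

Call:
drive_tool:
  moves:
    - {"x": 0, "y": 0, "z": 0, "wx": 0, "wy": 0, "wz": 0, "fingers": 0.035}
    - {"x": 0, "y": 0, "z": 0, "wx": 0, "wy": 0, "wz": 0, "fingers": 0.035}
    - {"x": 0, "y": 0, "z": 0, "wx": 0, "wy": 0, "wz": 0, "fingers": 0.035}
    - {"x": 0, "y": 0, "z": 0, "wx": 0, "wy": 0, "wz": 0, "fingers": 0.035}

```text
clock: 18.3
tcp_pos: [0.462, -0.0839, 0.0573]
tcp_rot: [[0.964, -0.265, 0.001], [-0.265, -0.964, -0.0], [0.001, -0.0, -1.0]]
wrist_force: [-0.4, 1.1, -1.8]
opening: 0.556
gripper_force: 62.5
```

Call:
drive_tool:
  moves:
    - {"x": 0, "y": -0.0006, "z": -0.006, "wx": 0, "wy": 0, "wz": 0, "fingers": 0.035}
    - {"x": 0, "y": -0.0006, "z": -0.012, "wx": 0, "wy": 0, "wz": 0, "fingers": 0.035}
    - {"x": 0, "y": -0.0006, "z": -0.016, "wx": 0, "wy": 0, "wz": 0, "fingers": 0.035}
    - {"x": 0, "y": -0.0006, "z": -0.018, "wx": 0, "wy": 0, "wz": 0, "fingers": 0.035}
    - {"x": 0, "y": -0.0006, "z": -0.018, "wx": 0, "wy": 0, "wz": 0, "fingers": 0.035}
    - {"x": 0, "y": -0.0006, "z": -0.018, "wx": 0, "wy": 0, "wz": 0, "fingers": 0.035}
    - {"x": 0, "y": -0.0006, "z": -0.018, "wx": 0, "wy": 0, "wz": 0, "fingers": 0.035}
    - {"x": 0, "y": -0.0006, "z": -0.018, "wx": 0, "wy": 0, "wz": 0, "fingers": 0.035}

```text
clock: 18.97
tcp_pos: [0.4618, -0.085, 0.039]
tcp_rot: [[0.964, -0.266, 0.001], [-0.266, -0.964, -0.0], [0.001, -0.0, -1.0]]
wrist_force: [-0.4, 0.4, -2.3]
opening: 0.555
gripper_force: 62.5
```

Call:
drive_tool:
  moves:
    - {"x": 0, "y": 0, "z": -0.0005, "wx": 0, "wy": 0, "wz": 0, "fingers": 0.035}
    - {"x": 0, "y": 0, "z": -0.001, "wx": 0, "wy": 0, "wz": 0, "fingers": 0.035}
    - {"x": 0, "y": 0, "z": -0.001, "wx": 0, "wy": 0, "wz": 0, "fingers": 0.035}
    - {"x": 0, "y": 0, "z": -0.001, "wx": 0, "wy": 0, "wz": 0, "fingers": 0.035}

```text
clock: 19.3
tcp_pos: [0.4616, -0.085, 0.0377]
tcp_rot: [[0.964, -0.266, 0.0], [-0.266, -0.964, 0.0], [0.0, -0.0, -1.0]]
wrist_force: [-0.7, 0.8, -1.6]
opening: 0.555
gripper_force: 62.5
```

Call:
drive_tool:
  moves:
    - {"x": 0.0003, "y": 0.0003, "z": -0.0003, "wx": 0, "wy": 0, "wz": 0, "fingers": 0.035}
    - {"x": 0.0003, "y": 0.0003, "z": -0.0007, "wx": 0, "wy": 0, "wz": 0, "fingers": 0.035}
    - {"x": 0.0003, "y": 0.0003, "z": -0.0007, "wx": 0, "wy": 0, "wz": 0, "fingers": 0.035}
    - {"x": 0.0003, "y": 0.0003, "z": -0.0007, "wx": 0, "wy": 0, "wz": 0, "fingers": 0.035}

```text
clock: 19.63
tcp_pos: [0.4618, -0.0846, 0.0369]
tcp_rot: [[0.964, -0.266, -0.0], [-0.266, -0.964, 0.0], [-0.0, -0.0, -1.0]]
wrist_force: [0.2, 0.8, -1.7]
opening: 0.551
gripper_force: 62.5
```

Call:
drive_tool:
  moves:
    - {"x": 0, "y": 0, "z": -0.0003, "wx": 0, "wy": 0, "wz": 0, "fingers": 0.035}
    - {"x": 0, "y": 0, "z": -0.0006, "wx": 0, "wy": 0, "wz": 0, "fingers": 0.035}
    - {"x": 0, "y": 0, "z": -0.0006, "wx": 0, "wy": 0, "wz": 0, "fingers": 0.035}
    - {"x": 0, "y": 0, "z": -0.0006, "wx": 0, "wy": 0, "wz": 0, "fingers": 0.035}

```text
clock: 19.97
tcp_pos: [0.4619, -0.0847, 0.0364]
tcp_rot: [[0.964, -0.266, 0.0], [-0.266, -0.964, -0.0], [0.0, 0.0, -1.0]]
wrist_force: [0.8, -0.5, -2.4]
opening: 0.557
gripper_force: 62.6
```

Call:
drive_tool:
  moves:
    - {"x": 0, "y": 0, "z": -0.0003, "wx": 0, "wy": 0, "wz": 0, "fingers": 0.035}
    - {"x": 0, "y": 0, "z": -0.0006, "wx": 0, "wy": 0, "wz": 0, "fingers": 0.035}
    - {"x": 0, "y": 0, "z": -0.0006, "wx": 0, "wy": 0, "wz": 0, "fingers": 0.035}
    - {"x": 0, "y": 0, "z": -0.0006, "wx": 0, "wy": 0, "wz": 0, "fingers": 0.035}

```text
clock: 20.3
tcp_pos: [0.462, -0.0847, 0.0364]
tcp_rot: [[0.964, -0.266, 0.0], [-0.266, -0.964, -0.0], [0.0, 0.0, -1.0]]
wrist_force: [-2.7, 0.9, 5.1]
opening: 0.552
gripper_force: 62.8
```

Call:
drive_tool:
  moves:
    - {"x": 0, "y": 0, "z": 0.0003, "wx": 0, "wy": 0, "wz": 0, "fingers": 0.055}
    - {"x": 0, "y": 0, "z": 0.0003, "wx": 0, "wy": 0, "wz": 0, "fingers": 0.06}
    - {"x": 0, "y": 0, "z": 0.0003, "wx": 0, "wy": 0, "wz": 0, "fingers": 0.07}
    - {"x": 0, "y": 0, "z": 0.0003, "wx": 0, "wy": 0, "wz": 0, "fingers": 0.075}
    - {"x": 0, "y": 0, "z": 0.0003, "wx": 0, "wy": 0, "wz": 0, "fingers": 0.075}
    - {"x": 0, "y": 0, "z": 0.02, "wx": 0, "wy": 0, "wz": 0, "fingers": 0.085}
    - {"x": 0, "y": 0, "z": 0.05, "wx": 0, "wy": 0, "wz": 0, "fingers": 0.085}
    - {"x": 0, "y": 0, "z": 0.085, "wx": 0, "wy": 0, "wz": 0, "fingers": 0.085}
    - {"x": 0, "y": 0, "z": 0.11, "wx": 0, "wy": 0, "wz": 0, "fingers": 0.085}
    - {"x": 0, "y": 0, "z": 0.11, "wx": 0, "wy": 0, "wz": 0, "fingers": 0.085}
    - {"x": 0, "y": 0, "z": 0.11, "wx": 0, "wy": 0, "wz": 0, "fingers": 0.085}
    - {"x": 0, "y": 0, "z": 0.11, "wx": 0, "wy": 0, "wz": 0, "fingers": 0.085}

```text
clock: 21.3
tcp_pos: [0.4617, -0.0846, 0.1451]
tcp_rot: [[0.964, -0.266, -0.001], [-0.266, -0.964, 0.0], [-0.001, 0.0, -1.0]]
wrist_force: [-0.3, -1.0, -0.3]
opening: 0.992
gripper_force: 0.0
```

```bash
python3 -c "
from h import *
d=shot('wrist','w14');s=telemetry.sense();print(s['clock'],s['tcp_pos'],s['tcp_rot'].round(4).tolist(),s['wrist_force'])
for u in (275,283,291): print('col',u,edges(d,u,1,8))
for v in (200,215,230): print('row',v,edges(d,v,0,8))
"
```

```text
21.35 [ 0.46132256 -0.08450773  0.14430086] [[0.964, -0.266, -0.0022], [-0.266, -0.964, 0.0006], [-0.0023, 0.0, -1.0]] [-0.81058253  0.31199858 -1.42359415]
col 275 [(125.5, 42), (140.6, -11), (143.4, 13), (167.4, 8), (176.8, -26), (180.2, 26), (196.5, -11), (242.8, 19), (252.3, -21), (257.2, -30)]
col 283 [(125.4, 42), (140.6, -10), (143.4, 13), (164.5, -8), (167.5, 8), (175.9, -26), (179.2, 25), (194.3, -10), (243.8, 15), (252.3, -21), (257.1, -30)]
col 291 [(125.5, 42), (140.6, -10), (143.4, 13), (164.4, -8), (167.4, 8), (177.0, -26), (180.4, 24), (192.2, -11), (242.8, 19), (252.3, -21), (257.0, -30)]
row 200 [(233.3, 37), (237.0, -10), (251.0, 25), (314.3, -12), (332.9, -25)]
row 215 [(234.2, 26), (249.3, 14), (316.5, -12), (331.9, -24)]
row 230 [(234.9, 26), (253.0, 15), (314.0, -17), (331.2, -29)]
```

View pics/w14.png

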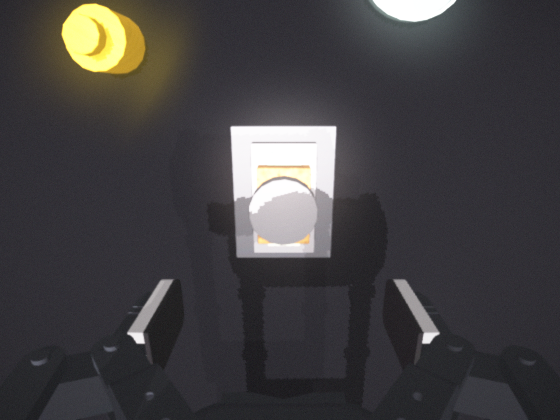

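The disc is on the cork, with its top circle centred near (283,211). Cork shows evenly beyond it at both ends.

```bash
python3 -c "
from h import *
d=load('w14');R=np.array([[.964,-.266],[-.266,-.964]]);t=np.array([.4613,-.0845])
f=lambda uv,z:((px2w(d,uv,z)[:,:2]-t)@R*1000).round(1).tolist()
print('plate',f([(283,125.4),(283,257.1),(234.2,215),(331.9,215)],.008))
print('carr',f([(283,143.4),(283,252.3)],.020))
print('cork',f([(283,167.5)],.034))
print('disc',f([(283,179.2),(283,243.8),(249.3,213),(316.5,213)],.048))
for th in (100,140,180): print(seg(d,(104,40),.036,50,th))
e=load('w11'); 
# knob top at z=.054
for n,dd,p in (('w11',e,(75,40)),('w14',d,(84,35))): print(n,px2w(dd,[p],.054))
"
```

```text
plate [[58.1, -0.4], [-53.5, -0.4], [-14.8, -41.0], [-14.8, 40.3]]
carr [[46.0, -0.4], [-43.2, -0.4]]
cork [[30.6, -0.4]]
disc [[25.3, -0.4], [-23.1, -0.4], [0.7, -24.4], [0.7, 23.4]]
(array([606. ,  -1.3]), 56.7, 45.6, 77.6, 100.0)
(array([606.3,  -1.1]), 55.7, 42.5, 70.3, 140.0)
(array([606.6,  -1.2]), 54.3, 41.8, 70.8, 180.0)
w11 [[0.60536406 0.00336029 0.054     ]]
w14 [[0.60688663 0.00141461 0.054     ]]
```

The disc is within 1 mm of the cork and carrier centres. Now the weight.

Call:
drive_tool:
  moves:
    - {"x": 0.145, "y": 0.0865, "z": 0.01, "wx": 0, "wy": 0, "wz": 0, "fingers": 0.085}
    - {"x": 0.145, "y": 0.0865, "z": 0.01, "wx": 0, "wy": 0, "wz": 0, "fingers": 0.085}
    - {"x": 0.145, "y": 0.0865, "z": 0.01, "wx": 0, "wy": 0, "wz": 0, "fingers": 0.085}
    - {"x": 0.145, "y": 0.0865, "z": 0.01, "wx": 0, "wy": 0, "wz": 0, "fingers": 0.085}
    - {"x": 0.145, "y": 0.0865, "z": 0.01, "wx": 0, "wy": 0, "wz": 0, "fingers": 0.085}
    - {"x": 0.145, "y": 0.0865, "z": 0.01, "wx": 0, "wy": 0, "wz": 0, "fingers": 0.085}
    - {"x": 0.145, "y": 0.0865, "z": 0.01, "wx": 0, "wy": 0, "wz": 0, "fingers": 0.085}
    - {"x": 0.145, "y": 0.0865, "z": 0.01, "wx": 0, "wy": 0, "wz": 0, "fingers": 0.085}

```text
clock: 22.02
tcp_pos: [0.6059, 0.0012, 0.1554]
tcp_rot: [[0.964, -0.267, -0.001], [-0.267, -0.964, -0.0], [-0.001, 0.001, -1.0]]
wrist_force: [0.2, -0.5, -0.5]
opening: 0.998
gripper_force: 0.0
```

```bash
python3 -c "
from h import *
d=shot('wrist','w15');s=telemetry.sense();print(s['clock'],s['tcp_pos'],s['tcp_rot'].round(4).tolist())
print(w2px(d,[[.6065,.002,.0],[.6065,.002,.036],[.6065,.002,.054]]))
"
```

```text
22.0667 [0.60595613 0.00104949 0.15604522] [[0.9637, -0.267, 0.0], [-0.267, -0.9637, -0.0002], [0.0001, 0.0002, -1.0]]
[[282.27609631 190.98915797]
 [282.21358395 203.46604806]
 [282.17614337 210.94764102]]
```

View pics/w15.png

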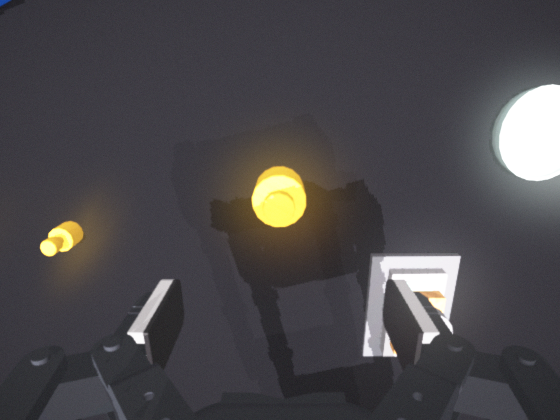

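The weight's body top is centred at about (279.5,200), spanning columns 252–306, with the knob at (279,207). The stack, at (412,305), is well clear of the fingers.

```bash
python3 -c "
from h import *
d=load('w15');R=np.array([[.9637,-.267],[-.267,-.9637]]);t=np.array([.60595,.00105])
f=lambda uv,z:((px2w(d,uv,z)[:,:2]-t)@R*1000).round(1).tolist()
for v in (195,200,205):
  e=edges(d,v,0,12); print(v,e,f([(x[0],v) for x in e],.036))
for u in (275,279,283):
  e=edges(d,u,1,10); print(u,e,f([(u,x[0]) for x in e],.036))
"
```

```text
195 [(251.4, 40), (305.6, -43)] [[7.1, -24.6], [7.0, 16.8]]
200 [(250.9, 48), (305.9, -45)] [[3.1, -25.1], [3.1, 17.1]]
205 [(251.5, 45), (305.8, -45)] [[-0.9, -24.8], [-1.0, 17.1]]
275 [(165.9, 39), (226.9, -46)] [[29.6, -6.4], [-19.1, -6.8]]
279 [(165.8, 40), (226.9, -47)] [[29.7, -3.4], [-19.1, -3.6]]
283 [(165.9, 39), (226.8, -47)] [[29.6, -0.4], [-19.0, -0.5]]
```

Call:
drive_tool:
  moves:
    - {"x": 0.0026, "y": 0.0029, "z": -0.02, "wx": 0, "wy": 0, "wz": 0, "fingers": 0.085}
    - {"x": 0.0026, "y": 0.0029, "z": -0.05, "wx": 0, "wy": 0, "wz": 0, "fingers": 0.085}
    - {"x": 0.0026, "y": 0.0029, "z": -0.08, "wx": 0, "wy": 0, "wz": 0, "fingers": 0.085}
    - {"x": 0.0026, "y": 0.0029, "z": -0.11, "wx": 0, "wy": 0, "wz": 0, "fingers": 0.085}
    - {"x": 0.0026, "y": 0.0029, "z": -0.13, "wx": 0, "wy": 0, "wz": 0, "fingers": 0.085}
    - {"x": 0.0026, "y": 0.0029, "z": -0.14, "wx": 0, "wy": 0, "wz": 0, "fingers": 0.085}
    - {"x": 0.0026, "y": 0.0029, "z": -0.143, "wx": 0, "wy": 0, "wz": 0, "fingers": 0.085}
    - {"x": 0.0026, "y": 0.0029, "z": -0.143, "wx": 0, "wy": 0, "wz": 0, "fingers": 0.075}
    - {"x": 0.0026, "y": 0.0029, "z": -0.143, "wx": 0, "wy": 0, "wz": 0, "fingers": 0.065}
    - {"x": 0.0026, "y": 0.0029, "z": -0.143, "wx": 0, "wy": 0, "wz": 0, "fingers": 0.055}
    - {"x": 0.0026, "y": 0.0029, "z": -0.143, "wx": 0, "wy": 0, "wz": 0, "fingers": 0.055}

```text
clock: 22.98
tcp_pos: [0.6106, 0.0046, 0.0149]
tcp_rot: [[0.964, -0.266, 0.003], [-0.266, -0.964, -0.0], [0.003, -0.001, -1.0]]
wrist_force: [0.1, 0.5, -0.5]
opening: 0.652
gripper_force: 0.0
```

```bash
python3 -c "
from h import *
d=shot('wrist','w16');s=telemetry.sense();print(s['clock'],s['tcp_pos'],s['tcp_rot'].round(4).tolist(),s['opening'])
R=s['tcp_rot'][:2,:2];t=s['tcp_pos'][:2]
f=lambda uv,z:((px2w(d,uv,z)[:,:2]-t)@R*1000).round(1).tolist()
for u in (279,284):
  e=edges(d,u,1,10); print(u,e,f([(u,x[0]) for x in e],.036),f([(u,x[0]) for x in e],.054))
for v in (300,320,):
  e=edges(d,v,0,12); print(v,e,f([(x[0],v) for x in e],.036))
"
```

```text
23.0333 [0.61040518 0.00469573 0.01451318] [[0.964, -0.2659, 0.0027], [-0.2659, -0.964, -0.0002], [0.0026, -0.0005, -1.0]] 0.6474305980356242
279 [(232.5, 43), (367.3, -41)] [[33.5, -1.8], [-28.5, -2.1]] [[40.7, -1.6], [-12.1, -1.8]]
284 [(232.4, 43), (368.3, -40)] [[33.5, 0.0], [-29.0, 0.0]] [[40.7, -0.0], [-12.5, -0.0]]
300 [(175.2, 14), (188.2, 39), (202.5, -40), (235.1, 39), (337.5, -28), (363.2, 33), (377.6, -34)] [[4.7, -43.1], [4.7, -37.9], [4.7, -32.2], [4.8, -19.3], [4.8, 21.1], [4.7, 31.3], [4.7, 37.0]]
320 [(187.9, 30), (197.3, -35), (201.0, -17), (235.2, 42), (337.4, -29), (368.3, 31), (377.8, -28)] [[-4.7, -38.9], [-4.6, -35.0], [-4.6, -33.5], [-4.5, -19.7], [-4.6, 21.5], [-4.7, 34.1], [-4.7, 37.9]]
```

View pics/w16.png

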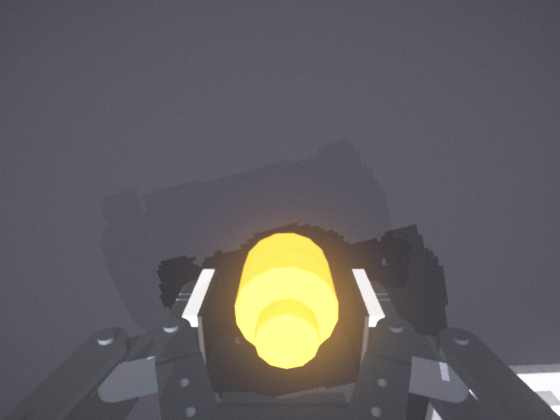

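The weight stands centred between the pads: body columns 235–337, knob at about (287,335). That was my 15th view, one over the allowance of 14, so I'll work from numbers only from here. Gripping.

Call:
drive_tool:
  moves:
    - {"x": -0.0013, "y": -0.0009, "z": -0.002, "wx": 0, "wy": 0, "wz": 0, "fingers": 0.055}
    - {"x": -0.0013, "y": -0.0009, "z": -0.002, "wx": 0, "wy": 0, "wz": 0, "fingers": 0.055}
    - {"x": -0.0013, "y": -0.0009, "z": -0.002, "wx": 0, "wy": 0, "wz": 0, "fingers": 0.045}
    - {"x": -0.0013, "y": -0.0009, "z": -0.002, "wx": 0, "wy": 0, "wz": 0, "fingers": 0.025}
    - {"x": -0.0013, "y": -0.0009, "z": -0.002, "wx": 0, "wy": 0, "wz": 0, "fingers": 0.025}
    - {"x": -0.0013, "y": -0.0009, "z": -0.002, "wx": 0, "wy": 0, "wz": 0, "fingers": 0.025}
    - {"x": -0.0013, "y": -0.0009, "z": -0.002, "wx": 0, "wy": 0, "wz": 0, "fingers": 0.025}
    - {"x": -0.0013, "y": -0.0009, "z": -0.002, "wx": 0, "wy": 0, "wz": 0, "fingers": 0.025}
    - {"x": -0.0013, "y": -0.0009, "z": -0.002, "wx": 0, "wy": 0, "wz": 0, "fingers": 0.025}

```text
clock: 23.78
tcp_pos: [0.6083, 0.0039, 0.0111]
tcp_rot: [[0.964, -0.266, 0.0], [-0.266, -0.964, 0.0], [0.0, -0.0, -1.0]]
wrist_force: [-2.2, -0.9, 3.2]
opening: 0.472
gripper_force: 61.8
```

```bash
python3 -c "
from h import *
d=shot('wrist','w17');s=telemetry.sense();print(s['clock'],s['tcp_pos'],s['tcp_rot'].round(4).tolist(),s['opening'],s['wrist_force'],s['gripper_force'])
R=s['tcp_rot'][:2,:2];t=s['tcp_pos'][:2]
f=lambda uv,z:((px2w(d,uv,z)[:,:2]-t)@R*1000).round(1).tolist()
for u in (279,283,287):
  e=edges(d,u,1,10); print(u,e,f([(u,x[0]) for x in e],.0),f([(u,x[0]) for x in e],.054))
"
```

```text
23.8333 [0.60835359 0.00391923 0.01111836] [[0.964, -0.2659, 0.0005], [-0.2659, -0.964, 0.0001], [0.0004, -0.0002, -1.0]] 0.4694371594473391 [-1.11871877 -0.09149154  3.71793691] 61.7626690864563
279 [(231.2, 43), (371.3, -40)] [[20.9, -2.2], [-61.0, -2.6]] [[42.6, -1.5], [-10.5, -1.8]]
283 [(231.1, 44), (371.7, -41)] [[21.0, -0.4], [-61.3, -0.4]] [[42.6, -0.3], [-10.7, -0.4]]
287 [(230.9, 43), (371.0, -40)] [[21.1, 1.5], [-60.8, 1.8]] [[42.7, 0.9], [-10.4, 1.0]]
```

Call:
drive_tool:
  moves:
    - {"x": 0, "y": 0, "z": 0.005, "wx": 0, "wy": 0, "wz": 0, "fingers": 0.025}
    - {"x": 0, "y": 0, "z": 0.03, "wx": 0, "wy": 0, "wz": 0, "fingers": 0.025}
    - {"x": 0, "y": 0, "z": 0.06, "wx": 0, "wy": 0, "wz": 0, "fingers": 0.025}
    - {"x": -0.005, "y": -0.003, "z": 0.085, "wx": 0, "wy": 0, "wz": 0, "fingers": 0.025}
    - {"x": -0.025, "y": -0.015, "z": 0.09, "wx": 0, "wy": 0, "wz": 0, "fingers": 0.025}
    - {"x": -0.05, "y": -0.03, "z": 0.09, "wx": 0, "wy": 0, "wz": 0, "fingers": 0.025}
    - {"x": -0.075, "y": -0.045, "z": 0.09, "wx": 0, "wy": 0, "wz": 0, "fingers": 0.025}
    - {"x": -0.1, "y": -0.06, "z": 0.09, "wx": 0, "wy": 0, "wz": 0, "fingers": 0.025}
    - {"x": -0.12, "y": -0.073, "z": 0.09, "wx": 0, "wy": 0, "wz": 0, "fingers": 0.025}
    - {"x": -0.135, "y": -0.082, "z": 0.09, "wx": 0, "wy": 0, "wz": 0, "fingers": 0.025}
    - {"x": -0.143, "y": -0.0865, "z": 0.09, "wx": 0, "wy": 0, "wz": 0, "fingers": 0.025}
    - {"x": -0.1464, "y": -0.0886, "z": 0.085, "wx": 0, "wy": 0, "wz": 0, "fingers": 0.025}

```text
clock: 24.83
tcp_pos: [0.461, -0.0854, 0.0958]
tcp_rot: [[0.964, -0.267, 0.0], [-0.267, -0.964, -0.0], [0.0, 0.0, -1.0]]
wrist_force: [0.7, 0.5, -4.2]
opening: 0.473
gripper_force: 61.9
```

Call:
drive_tool:
  moves:
    - {"x": 0, "y": 0, "z": -0.01, "wx": 0, "wy": 0, "wz": 0, "fingers": 0.025}
    - {"x": 0, "y": 0, "z": -0.02, "wx": 0, "wy": 0, "wz": 0, "fingers": 0.025}
    - {"x": 0, "y": 0, "z": -0.025, "wx": 0, "wy": 0, "wz": 0, "fingers": 0.025}
    - {"x": 0, "y": 0, "z": -0.025, "wx": 0, "wy": 0, "wz": 0, "fingers": 0.025}
    - {"x": 0, "y": 0, "z": -0.025, "wx": 0, "wy": 0, "wz": 0, "fingers": 0.025}
    - {"x": 0, "y": 0, "z": -0.025, "wx": 0, "wy": 0, "wz": 0, "fingers": 0.025}

```text
clock: 25.33
tcp_pos: [0.4622, -0.0845, 0.0708]
tcp_rot: [[0.964, -0.265, -0.0], [-0.265, -0.964, 0.0], [-0.0, -0.0, -1.0]]
wrist_force: [-0.6, 0.9, -4.8]
opening: 0.472
gripper_force: 61.9
```

Position is right. Lowering from 0.0708 towards contact at about 0.059.

Call:
drive_tool:
  moves:
    - {"x": -0.0002, "y": -0.0002, "z": -0.004, "wx": 0, "wy": 0, "wz": 0, "fingers": 0.025}
    - {"x": -0.0002, "y": -0.0002, "z": -0.007, "wx": 0, "wy": 0, "wz": 0, "fingers": 0.025}
    - {"x": -0.0002, "y": -0.0002, "z": -0.009, "wx": 0, "wy": 0, "wz": 0, "fingers": 0.025}
    - {"x": -0.0002, "y": -0.0002, "z": -0.0095, "wx": 0, "wy": 0, "wz": 0, "fingers": 0.025}
    - {"x": -0.0002, "y": -0.0002, "z": -0.0095, "wx": 0, "wy": 0, "wz": 0, "fingers": 0.025}
    - {"x": -0.0002, "y": -0.0002, "z": -0.0095, "wx": 0, "wy": 0, "wz": 0, "fingers": 0.025}
    - {"x": -0.0002, "y": -0.0002, "z": -0.0095, "wx": 0, "wy": 0, "wz": 0, "fingers": 0.025}

```text
clock: 25.92
tcp_pos: [0.4617, -0.085, 0.0615]
tcp_rot: [[0.964, -0.266, 0.0], [-0.266, -0.964, -0.0], [0.0, -0.0, -1.0]]
wrist_force: [0.2, -0.2, -5.9]
opening: 0.468
gripper_force: 61.9
```

Call:
drive_tool:
  moves:
    - {"x": 0, "y": 0, "z": -0.0004, "wx": 0, "wy": 0, "wz": 0, "fingers": 0.025}
    - {"x": 0, "y": 0, "z": -0.0008, "wx": 0, "wy": 0, "wz": 0, "fingers": 0.025}
    - {"x": 0, "y": 0, "z": -0.0008, "wx": 0, "wy": 0, "wz": 0, "fingers": 0.025}
    - {"x": 0, "y": 0, "z": -0.0008, "wx": 0, "wy": 0, "wz": 0, "fingers": 0.025}

```text
clock: 26.25
tcp_pos: [0.4616, -0.085, 0.0605]
tcp_rot: [[0.964, -0.266, -0.0], [-0.266, -0.964, -0.0], [-0.0, 0.0, -1.0]]
wrist_force: [0.0, 0.8, -5.8]
opening: 0.467
gripper_force: 61.9
```

Call:
drive_tool:
  moves:
    - {"x": 0.0004, "y": 0.0003, "z": -0.0004, "wx": 0, "wy": 0, "wz": 0, "fingers": 0.025}
    - {"x": 0.0004, "y": 0.0003, "z": -0.0008, "wx": 0, "wy": 0, "wz": 0, "fingers": 0.025}
    - {"x": 0.0004, "y": 0.0003, "z": -0.0008, "wx": 0, "wy": 0, "wz": 0, "fingers": 0.025}
    - {"x": 0.0004, "y": 0.0003, "z": -0.0008, "wx": 0, "wy": 0, "wz": 0, "fingers": 0.025}

```text
clock: 26.58
tcp_pos: [0.462, -0.0846, 0.0597]
tcp_rot: [[0.964, -0.266, -0.0], [-0.266, -0.964, 0.0], [-0.0, 0.0, -1.0]]
wrist_force: [-0.5, -0.6, -5.0]
opening: 0.472
gripper_force: 61.9
```

Call:
drive_tool:
  moves:
    - {"x": 0, "y": 0, "z": -0.0003, "wx": 0, "wy": 0, "wz": 0, "fingers": 0.025}
    - {"x": 0, "y": 0, "z": -0.0006, "wx": 0, "wy": 0, "wz": 0, "fingers": 0.025}
    - {"x": 0, "y": 0, "z": -0.0006, "wx": 0, "wy": 0, "wz": 0, "fingers": 0.025}
    - {"x": 0, "y": 0, "z": -0.0006, "wx": 0, "wy": 0, "wz": 0, "fingers": 0.025}

```text
clock: 26.92
tcp_pos: [0.462, -0.0847, 0.0591]
tcp_rot: [[0.964, -0.266, 0.0], [-0.266, -0.964, 0.0], [-0.0, -0.0, -1.0]]
wrist_force: [0.4, 0.5, -5.8]
opening: 0.469
gripper_force: 62.0
```

Call:
drive_tool:
  moves:
    - {"x": 0, "y": 0, "z": -0.0003, "wx": 0, "wy": 0, "wz": 0, "fingers": 0.025}
    - {"x": 0, "y": 0, "z": -0.0005, "wx": 0, "wy": 0, "wz": 0, "fingers": 0.025}
    - {"x": 0, "y": 0, "z": -0.0005, "wx": 0, "wy": 0, "wz": 0, "fingers": 0.025}
    - {"x": 0, "y": 0, "z": -0.0005, "wx": 0, "wy": 0, "wz": 0, "fingers": 0.025}

```text
clock: 27.25
tcp_pos: [0.4621, -0.0847, 0.0591]
tcp_rot: [[0.964, -0.266, 0.0], [-0.266, -0.964, -0.0], [0.0, -0.0, -1.0]]
wrist_force: [-1.9, 0.9, -0.7]
opening: 0.47
gripper_force: 62.1
```

Call:
drive_tool:
  moves:
    - {"x": 0, "y": 0, "z": -0.0002, "wx": 0, "wy": 0, "wz": 0, "fingers": 0.025}
    - {"x": 0, "y": 0, "z": -0.0002, "wx": 0, "wy": 0, "wz": 0, "fingers": 0.047}
    - {"x": 0, "y": 0, "z": -0.0002, "wx": 0, "wy": 0, "wz": 0, "fingers": 0.055}
    - {"x": 0, "y": 0, "z": -0.0002, "wx": 0, "wy": 0, "wz": 0, "fingers": 0.065}
    - {"x": 0, "y": 0, "z": -0.0002, "wx": 0, "wy": 0, "wz": 0, "fingers": 0.07}
    - {"x": 0, "y": 0, "z": -0.0002, "wx": 0, "wy": 0, "wz": 0, "fingers": 0.07}
    - {"x": 0, "y": 0, "z": 0.02, "wx": 0, "wy": 0, "wz": 0, "fingers": 0.08}
    - {"x": 0, "y": 0, "z": 0.05, "wx": 0, "wy": 0, "wz": 0, "fingers": 0.085}
    - {"x": 0, "y": 0, "z": 0.085, "wx": 0, "wy": 0, "wz": 0, "fingers": 0.085}
    - {"x": 0, "y": 0, "z": 0.12, "wx": 0, "wy": 0, "wz": 0, "fingers": 0.085}
    - {"x": 0, "y": 0, "z": 0.14, "wx": 0, "wy": 0, "wz": 0, "fingers": 0.085}
    - {"x": 0, "y": 0, "z": 0.14, "wx": 0, "wy": 0, "wz": 0, "fingers": 0.085}

```text
clock: 28.25
tcp_pos: [0.464, -0.0852, 0.2049]
tcp_rot: [[0.964, -0.266, 0.01], [-0.266, -0.964, -0.002], [0.01, -0.0, -1.0]]
wrist_force: [0.7, 0.4, 1.0]
opening: 0.993
gripper_force: 0.0
```

Call:
drive_tool:
  moves:
    - {"x": 0, "y": 0, "z": 0, "wx": 0, "wy": 0, "wz": 0, "fingers": 0.085}
    - {"x": 0, "y": 0, "z": 0, "wx": 0, "wy": 0, "wz": 0, "fingers": 0.085}
    - {"x": 0, "y": 0, "z": 0, "wx": 0, "wy": 0, "wz": 0, "fingers": 0.085}

```text
clock: 28.5
tcp_pos: [0.4614, -0.0845, 0.1967]
tcp_rot: [[0.964, -0.266, -0.003], [-0.266, -0.964, 0.001], [-0.003, 0.0, -1.0]]
wrist_force: [-0.1, -0.3, -0.2]
opening: 0.99
gripper_force: 0.0
```

```bash
python3 -c "
from h import *
d=shot('wrist','w18');s=telemetry.sense();print(s['clock'],s['tcp_pos'],s['opening'],s['wrist_force'])
R=s['tcp_rot'][:2,:2];t=s['tcp_pos'][:2]
f=lambda uv,z:((px2w(d,uv,z)[:,:2]-t)@R*1000).round(1).tolist()
print('expect body top',w2px(d,[.4624,-.0848,.084]),'knob',w2px(d,[.4624,-.0848,.102]))
for u in (283,):
  e=edges(d,u,1,8)
  for x in e: print(u,x,[(z,f([(u,x[0])],z)[0][0]) for z in (.008,.020,.034,.048,.084,.102)])
for v in (200,215,):
  e=edges(d,v,0,8); print(v,e,f([(x[0],v) for x in e],.084))
"
```

```text
28.55 [ 0.46134686 -0.08447539  0.19667044] 0.995387182466589 [-0.23958287 -0.23061916 -0.31858481]
expect body top [[283.54293457 204.96833501]] knob [[283.58172861 212.80028414]]
283 (119.1, 38) [(0.008, 58.3), (0.02, 59.2), (0.034, 60.2), (0.048, 61.3), (0.084, 64.0), (0.102, 65.3)]
283 (233.2, -31) [(0.008, -53.1), (0.02, -48.1), (0.034, -42.4), (0.048, -36.6), (0.084, -21.8), (0.102, -14.4)]
200 [(241.1, 27), (254.5, 13), (310.8, -14), (325.0, -29)] [[5.0, -31.7], [5.0, -21.7], [5.0, 20.4], [5.0, 31.1]]
215 [(241.8, 33), (257.2, 10), (309.5, -14), (324.5, -27)] [[-6.9, -31.7], [-6.9, -20.0], [-6.9, 19.7], [-6.9, 31.1]]
```

```bash
python3 -c "
from h import *
d=load('w18');s=telemetry.sense();R=s['tcp_rot'][:2,:2];t=s['tcp_pos'][:2]
f=lambda uv,z:((px2w(d,uv,z)[:,:2]-t)@R*1000).round(1).tolist()
g=d['color'].astype(int); y=g[:,283,0]-g[:,283,2]
print([(i,int(y[i])) for i in range(150,236,2)])
a=load('top0'); b=shot('top','top1')
A=a['color'].astype(int).max(2);B=b['color'].astype(int).max(2)
for n,p in [('small',(189,170)),('dish',(359,183)),('amber',(431,165)),('white',(108,142))]:
    u,v=p; print(n,abs(A-B)[v-18:v+18,u-18:u+18].max(),seg(a,p,.02,24,60)[0],seg(b,p,.02,24,60)[0])
"
```

```text
[(150, 0), (152, 0), (154, 75), (156, 12), (158, 8), (160, 11), (162, 39), (164, 1), (166, 0), (168, 0), (170, 117), (172, 119), (174, 120), (176, 124), (178, 83), (180, 38), (182, 41), (184, 45), (186, 39), (188, 45), (190, 68), (192, 122), (194, 141), (196, 139), (198, 111), (200, 109), (202, 115), (204, 119), (206, 121), (208, 121), (210, 128), (212, 126), (214, 125), (216, 129), (218, 130), (220, 132), (222, 131), (224, 135), (226, 138), (228, 139), (230, 82), (232, 15), (234, 38)]
small 10 [619.2 196.9] [619.2 196.9]
dish 8 [ 599.3 -215.7] [ 599.3 -215.7]
amber 11 [ 650.9 -397.1] [ 650.1 -394.9]
white 8 [687.  401.2] [687.  401.2]
```

All pieces are within about 1.5 mm of the plate's axis and the bystanders haven't moved. Handing in.

```bash
python3 -c "
from h import *
print(robot.job_done())"
```

```text
the job is handed in; nothing more can be done
None
```

The press stack is built and handed in at about 29 s: carrier, cork, disc and large weight set down in that order, each measured within about 1.5 mm of the piece below; the four bystanders did not move, the final check used camera measurements only, and I viewed 15 pictures, one over the limit of 14.

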